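Re-fasten the amplifier's circuit board

ROBOT

A 6-joint arm with a two-finger parallel gripper is mounted at the origin on the work surface. World frame = base frame: x ahead of the robot, y to its left, z up, the work surface at z = 0. Lengths are in m, angles in degrees, forces in N, time in s.
With the tool pointing down it reaches from about 0.35 to 0.875 m from the base axis. Payload 4.2 kg.
Tool frame: the origin (TCP) lies midway between the tips of the shut fingers; the grasp point (between the pads) lies 19 mm behind it (hold_point_z is the z of the grasp point in the tool frame, in m); z points along the fingers, y is the direction in which the jaws open and shut (so a half turn about z gives the same grasp; the last joint's range is limited). The gripper opens to 87 mm and grips with 3 to 60 N. Pads are 19 mm wide; open, the fingers measure 117 mm over their backs; the gripper's body (75 mm by 190 mm) begins 51 mm behind the grasp point.
Start: joints at [-59.439, 22.042, 0.453, 0, -68.411, -14.817], TCP at [0.17, -0.602, 0.223] pointing down, gripper open.
Joint ranges: [-179.83, 179.83], [-69.29, 118.12], [-61.27, 80.66], [-181.25, 117.63], [-171.15, -9.14], [-177.46, 177.46]. Speed limits (degrees/s): [159.86, 159.86, 180, 180, 180, 180].

INTERFACE

Orientations are given as a 3x3 rotation matrix whose columns are the frame's x, y, z axes.
In Python, from station import * gives the robot as it stands. The module is installed in compiled form; this text tells all that it offers.
- The arm moves only by the tool jog_arm, never from a script. Its argument "moves" is a list of rows, each a list of 7 numbers: the closure, from -1 (fully open) to 1 (shut), then the shift along the tool's x, y, z in m, then the turn, a rotation vector about the tool's x, y, z in rad. In form: [[gripper, x, y, z, wx, wy, wz], ...]. A call has exactly 10 rows; each row is the pose to reach, as a shift and turn from the pose commanded when the call began, along the tool's axes at that moment; what a row does not reach only later rows make up. A row lasts 1/12 s, in which the tool goes at most 41.7 mm and 7.16 degrees, less where a joint would pass 70% of its speed; a pose out of reach is approached as far as the arm can. A call with a gripper value outside its range is refused whole. The fingers move at their own pace and stop on an object; the grip force is fixed at half the most. Time passes only in rows, so rows that repeat a pose let the fingers close, or fill a call up. It gives the time, the measured TCP pose, the force and the opening at its end, in the units of the state.
- sense(): the state, without advancing time (a new reading comes with each control period).
- capture(name): name is "scene" or "top"; returns a dict with "frame" (400x640x3 uint8, red, green, blue), "fov_y" (degrees; the focal length in pixels is half the picture's height over the tangent of half this angle, whatever the lens; pixels are square), "cx", "cy" (the principal point, pixels), "world_from_camera" (4x4, takes a point from camera to world coordinates). Camera axes: x right, y down, z forward; pixel columns grow to the right and rows downward; lengths in m; the calibration is good to about 2 mm. A picture is of the moment at which its call begins. There is no depth.
- finish_job(): hands the job in, once; it reports no verdict.
The state is a dict: "time_s": time; "joints": joint angles; "joint_velocities": joint speeds; "effort": joint torques, N m; "tcp_pos": TCP position; "ee_rot": TCP orientation; "wrist_force": force on the tool from outside, world axes, zero at the start; "moment": the same for the moment, N m; "gripper_width": opening from 0.0 (shut) to 1.0 (fully open).
Only numpy, scipy, OpenCV 4.12 (cv2) and the standard library are available. Lean on these libraries where they do the work, as an engineer would, in place of code of your own. Each camera call takes 0.05 s, during which the arm holds its last target.

TASK

Lever the amplifier case's cover open with the flat pry tool under its tab and swing it well past upright, then knock the pin of every white snap rivet on the circuit board fully home with the mallet, touching the rivets with nothing but the mallet. Then shut the cover fully, and leave the mallet standing on its head and the pry tool lying flat, both on the rubber tool mat; do not disturb the bottle, the spool or the meter.

Things in the scene. Friction and masses are not known exactly. Their poses are not given: they have to be found in the camera images.
- case: Fixed dark steel amplifier case, 160 (x) x 130 (y) x 30 mm high, open-topped. Origin: centre of its underside. Cover hinge along x on the +y side; pry tab mid -y side. Inside: green circuit board (top 10 mm up), parts lower than 27 mm, white snap rivets. Below the tab a ledge 60 mm wide sticks out 16 mm from the -y wall, its top 22 mm above the bench.
- cover (a joint): Angle of the case's black hinged cover, rad: 0 shut, 2.0 fully open (past upright, at its stop). A hollow shell 160 x 130 mm, walls 3 mm, rim 32 and top 55 mm above the bench when shut. A stiff hinge (0.15 N m of friction) holds it at any angle; 2 to 3 N at the tab lifts it. Starts at 0 to 0.03.
- cover_hinge (a point): Middle of the cover's hinge line: 65 mm to +y of the case's centre, 32 mm above the bench. Turns with the cover: at 0 its axes are the case's.
- cover_tab (a point): Middle of the outer edge of the cover's pry tab, on its underside, 146 mm from the hinge line; moves with the cover. Tab 60 mm wide, 4 mm thick, sticks out 16 mm beyond the cover's wall; shut, its underside is 32 mm above the bench, 10 mm above the ledge. The gap is 16 mm deep, ending at the case wall.
- mallet: Loose block mallet, 0.2 to 0.4 kg, standing on its head. Head 50 x 50 mm, 60 mm high, wood with flat rubber faces below and above; wooden handle 18 wide x 26 mm high runs 115 mm from the head towards the mallet's -x, its centre line 30 mm above the lower face; grip it 50 mm from the head's centre. Origin: centre of the lower (striking) face; z up.
- blade: Loose flat pry tool, 0.075 kg, lying along its x: black handle 100 long, 18 wide, 20 mm high from x = -100 to 0, then a steel blade 80 long, 14 wide, 3 mm thick to x = +80, its mid-plane 10 mm above the underside. Origin: underside, where handle and blade meet; z up.
- blade_grip (a point): On the pry tool's handle, 25 mm behind the blade, 10 mm above the underside.
- blade_tip (a point): Middle of the pry tool's tip, 105 mm ahead of blade_grip, at mid-thickness.
- mat: Fixed black rubber tool mat, 240 (x) x 220 (y) x 3 mm, on the bench to the robot's right. Origin: centre of its underside.
- bottle: Bystander: small closed bottle, 52 mm across, 100 mm high, origin under its centre.
- spool: Bystander: metal solder spool standing on its flange, 56 mm across, 40 mm high, origin under its centre.
- meter: Bystander: yellow multimeter, 75 x 140 x 35 mm, lying flat, origin under its centre.
- rivet1: White plastic snap rivet on the board, near the tab, robot side, within 8 mm of (-45, -35) mm in the case's frame; its sleeve, 18 mm across and 18 mm high with a 24 mm foot, sits on the board (loose, 0.1 kg). Origin: underside of the foot, 10 mm above the bench. Absent (None) in some starts.
- pin1 (a joint): How far the sprung pin of rivet1 has been driven down, m: 0 standing proud, 0.010 fully home; starts at 0 to 0.003. A spring and friction resist (3.5 N rising to 4.5 N), and friction keeps it where it is driven. None if absent.
- pin1_top (a point): Centre of the top of rivet1's 16 mm wide round pin head: 44 mm above the bench when proud, 34 mm when home (4 mm above the case's rim). None if absent.
- rivet2: White plastic snap rivet on the board, near the tab, far side, within 8 mm of (45, -35) mm in the case's frame; its sleeve, 18 mm across and 18 mm high with a 24 mm foot, sits on the board (loose, 0.1 kg). Origin: underside of the foot, 10 mm above the bench. Absent (None) in some starts.
- pin2 (a joint): How far the sprung pin of rivet2 has been driven down, m: 0 standing proud, 0.010 fully home; starts at 0 to 0.003. A spring and friction resist (3.5 N rising to 4.5 N), and friction keeps it where it is driven. None if absent.
- pin2_top (a point): Centre of the top of rivet2's 16 mm wide round pin head: 44 mm above the bench when proud, 34 mm when home (4 mm above the case's rim). None if absent.
- rivet3: White plastic snap rivet on the board, near the hinge, robot side, within 8 mm of (-45, 35) mm in the case's frame; its sleeve, 18 mm across and 18 mm high with a 24 mm foot, sits on the board (loose, 0.1 kg). Origin: underside of the foot, 10 mm above the bench. Absent (None) in some starts.
- pin3 (a joint): How far the sprung pin of rivet3 has been driven down, m: 0 standing proud, 0.010 fully home; starts at 0 to 0.003. A spring and friction resist (3.5 N rising to 4.5 N), and friction keeps it where it is driven. None if absent.
- pin3_top (a point): Centre of the top of rivet3's 16 mm wide round pin head: 44 mm above the bench when proud, 34 mm when home (4 mm above the case's rim). None if absent.
- rivet4: White plastic snap rivet on the board, near the hinge, far side, within 8 mm of (45, 35) mm in the case's frame; its sleeve, 18 mm across and 18 mm high with a 24 mm foot, sits on the board (loose, 0.1 kg). Origin: underside of the foot, 10 mm above the bench. Absent (None) in some starts.
- pin4 (a joint): How far the sprung pin of rivet4 has been driven down, m: 0 standing proud, 0.010 fully home; starts at 0 to 0.003. A spring and friction resist (3.5 N rising to 4.5 N), and friction keeps it where it is driven. None if absent.
- pin4_top (a point): Centre of the top of rivet4's 16 mm wide round pin head: 44 mm above the bench when proud, 34 mm when home (4 mm above the case's rim). None if absent.
Not all that is in view belongs to the job. What is meant by the blade is not pink, and is the smaller of those in its own colour. Several things look just like the mallet: the one meant starts farthest to the robot's left.

How it is judged (in metres and radians):
On the way, in this order (a step that is already met when the one before it is completed fails the run):
1. the cover is levered up by the pry tool, the fingers not touching the case or cover (value of joint cover between 0.3 and 1.2 rad and contact force between blade and case above 0.1 N and contact force between the fingers and case below 0.3 N), for 0.05 s.
2. the cover stands open past upright (value of joint cover above 1.65 rad), for 0.2 s.
3. all rivet pins are driven home, the cover still open (value of joint cover above 1.4 rad and value of joint each of pin1, pin2, pin3, pin4 above 0.008 m), for 0.2 s.
At the end, for the whole second after the job is handed in: Cover shut (under 0.06 rad), every pin present home (8 of its 10 mm or more, rivet upright), mallet on its head and pry tool flat (within 0.2 rad), at rest on the mat: the mallet's origin and the pry tool's origin and grip point inside its outline, origins under 12 mm above its underside (value of joint cover below 0.06 rad and value of joint each of pin1, pin2, pin3, pin4 above 0.008 m and angle between each of rivet1, rivet2, rivet3, rivet4, mallet, blade's own z axis and vertical below 0.2 rad and x of mallet in the frame of mat between -0.12 and 0.12 m and y of mallet in the frame of mat between -0.11 and 0.11 m and z of each of mallet, blade in the frame of mat below 0.012 m and linear speed of each of mallet, blade below 0.02 m/s and x of blade in the frame of mat between -0.12 and 0.12 m and y of blade in the frame of mat between -0.11 and 0.11 m and x of blade_grip in the frame of mat between -0.12 and 0.12 m and y of blade_grip in the frame of mat between -0.11 and 0.11 m); the robot touches nothing.
It fails at once if a rivet is pressed with the fingers or the pry tool (contact force between any of the arm, the fingers, blade and rivet1 above 1.5 N or contact force between any of the arm, the fingers, blade and rivet2 above 1.5 N or contact force between any of the arm, the fingers, blade and rivet3 above 1.5 N or contact force between any of the arm, the fingers, blade and rivet4 above 1.5 N).
It fails at once if the bottle, spool or meter is moved by more than 40 mm (distance of any of bottle, spool, meter from where it was at the start of the episode above 0.04 m).
Of rivet1, rivet2, rivet3, rivet4 only 2 to 4 are there at a start; the rules pass over those that are not, and their reading is None.
At some moment in a run one of mallet, blade may be knocked a few centimetres aside while the robot is not near it.
It also fails if it takes over 200 s, if anything falls off the work surface, if the arm or the gripper's body presses on something with over 40 N, if the wrist force passes 120 N, or if a joint passes its speed limit or range.

## Working session

There is one attempt and no reset: what is moved stays moved. The work goes in short steps, Python scripts to look and compute and a tool call to move; the robot and the scene stay as the last step left them, time stands still between calls to the robot, and variables do not carry over. Pictures are saved under pics/ and viewed, and the job is handed in when it is done.

Besides the shell and the picture viewer there is one more tool, called after "Call:" by a JSON object that holds its "method" and its "body". jog_arm: Moves the arm, as the interface text tells. Its arguments: {"type":"object","properties":{"moves":{"type":"array"}},"required":["moves"]}

```bash
mkdir -p pics; cat > h.py <<'E'
from station import *
import numpy as np, cv2
def cap(n,f):
    c=capture(n); cv2.imwrite('pics/'+f+'.png',cv2.cvtColor(c['frame'],cv2.COLOR_RGB2BGR)); np.save('pics/'+f+'.npy',c,allow_pickle=True); return c
def load(f): return np.load('pics/'+f+'.npy',allow_pickle=True).item()
def ray(c,u,v):
    f=c['frame'].shape[0]/2/np.tan(np.radians(c['fov_y']/2)); T=np.array(c['world_from_camera'])
    d=T[:3,:3]@np.array([(u-c['cx'])/f,(v-c['cy'])/f,1]); return T[:3,3],d
def onz(c,u,v,z):
    o,d=ray(c,u,v); return o+d*(z-o[2])/d[2]
def proj(c,p):
    f=c['frame'].shape[0]/2/np.tan(np.radians(c['fov_y']/2)); T=np.array(c['world_from_camera'])
    q=T[:3,:3].T@(np.array(p)-T[:3,3]); return np.array([c['cx']+f*q[0]/q[2],c['cy']+f*q[1]/q[2]])
def crop(c,f,u0,v0,u1,v1,k=4):
    im=cv2.cvtColor(c['frame'][v0:v1,u0:u1],cv2.COLOR_RGB2BGR); cv2.imwrite('pics/'+f+'.png',cv2.resize(im,None,fx=k,fy=k,interpolation=cv2.INTER_CUBIC))
E
python3 - <<'E'
from h import *
for n in ('scene','top'):
    c=cap(n,n+'0'); print(n,c['fov_y'],c['cx'],c['cy'],np.round(c['world_from_camera'],3).tolist())
print(sense())
E
```

```text
scene 57.91991543610756 317.2644710942621 197.51659012238883 [[-0.773, 0.456, -0.441, 0.985], [0.634, 0.534, -0.56, 0.699], [-0.02, -0.712, -0.702, 0.769], [0.0, 0.0, 0.0, 1.0]]
top 54.98752659041193 320.3328609192799 197.67897852234117 [[0.01, -0.996, 0.087, 0.438], [-1.0, -0.007, 0.03, 0.114], [-0.029, -0.087, -0.996, 1.087], [0.0, 0.0, 0.0, 1.0]]
{'time_s': 0.1, 'joints': array([-5.94401273e+01,  2.20862864e+01,  3.88212135e-01, -2.43181048e-02,
       -6.84104597e+01, -1.48147488e+01]), 'joint_velocities': array([ 0.00587483, -0.11574801,  0.1466874 ,  0.19776002,  0.01701926,
        0.05994761]), 'effort': array([-5.40230085e-04, -3.91690779e+01,  1.87933391e+01,  4.23187226e+00,
        1.34614098e-02, -7.91255616e-05]), 'tcp_pos': array([ 0.16945084, -0.60104199,  0.22157642]), 'ee_rot': array([[-9.62520770e-01, -2.71207263e-01, -6.23269237e-04],
       [-2.71207960e-01,  9.62519032e-01,  1.83178619e-03],
       [ 1.03114784e-04,  1.93216783e-03, -9.99998128e-01]]), 'wrist_force': array([ 0.00139672, -0.48785341, -0.94541076]), 'moment': array([-0.00793442, -0.06649109,  0.01029697]), 'gripper_width': 0.9997068322864486}
```

View pics/scene0.png

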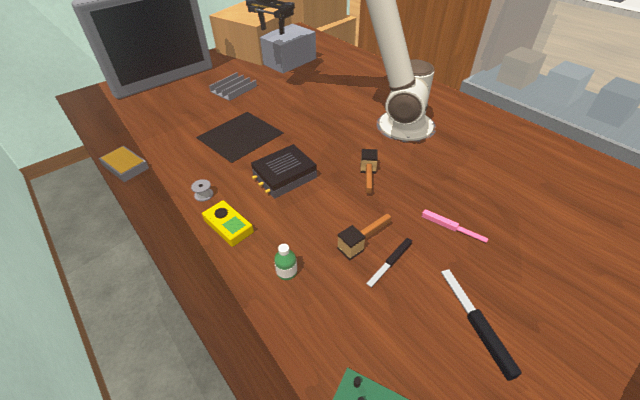

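View pics/top0.png

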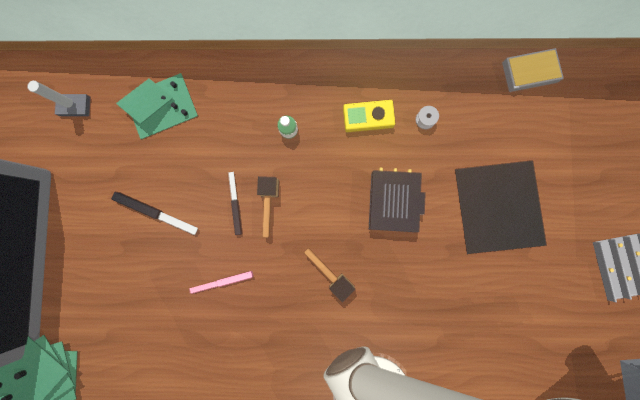

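The top view has two black-handled pry tools, at (155,213) and (236,205), and a pink one at (222,283). The smaller black one at (236,205) fits. Two mallets are in view, at (266,188) and (341,288). Image left is +y, the robot's left, so the one at (266,188) fits. I'll confirm this in a crop and measure.

```bash
python3 - <<'E'
from h import *
c=load('top0'); crop(c,'c1',210,150,310,260,5); crop(c,'c2',350,150,450,250,6)
s=load('scene0'); crop(s,'c3',330,200,430,300,5)
def P(n,pts,z,cc=c):
    for p in pts: print(n,p,np.round(onz(cc,*p,z),3))
hsv=cv2.cvtColor(c['frame'],cv2.COLOR_RGB2HSV)
g=c['frame'].astype(int)
def comp(mask,box):
    m=np.zeros_like(mask); u0,v0,u1,v1=box; m[v0:v1,u0:u1]=mask[v0:v1,u0:u1]
    n,l,st,ce=cv2.connectedComponentsWithStats(m.astype(np.uint8)); i=1+np.argmax(st[1:,4]); 
    cs=np.argwhere(l==i)[:,::-1].astype(np.float32); return cv2.minAreaRect(cs),ce[i],st[i]
dark=(g.max(2)<75)
for n,b in dict(mat=(440,150,560,265),case=(362,165,432,240),bladeH=(226,190,246,240),mallet=(252,172,282,200)).items():
    r,ce,st=comp(dark,b); print(n,r,ce,st)
bl=(g.min(2)>130)
print('steel',comp(bl,(222,165,246,215)))
print('handle',comp((hsv[...,1]>130)&(hsv[...,2]>150),(255,195,280,240)))
E
```

```text
mat ((500.72967529296875, 212.37838745117188), (77.92512512207031, 77.26752471923828), 80.53767395019531) [510.57268371 216.34984026] [ 464  169   82   84 3756]
case ((371.0, 201.5), (1.0, 0.0), -90.0) [371.  201.5] [371 201   1   2   2]Traceback (most recent call last):
  File "<stdin>", line 14, in <module>
  File "<stdin>", line 10, in comp
    return _wrapfunc(a, 'argmax', axis=axis, out=out, **kwds)
    return bound(*args, **kwds)
ValueError: attempt to get argmax of an empty sequence
```

```bash
cd pics; python3 -c "
import cv2,numpy as np
a=cv2.imread('c1.png');b=cv2.imread('c3.png')
print(a.shape,b.shape);h=max(a.shape[0],b.shape[0])
o=np.zeros((h,a.shape[1]+b.shape[1],3),np.uint8);o[:a.shape[0],:a.shape[1]]=a;o[:b.shape[0],a.shape[1]:]=b
cv2.imwrite('c13.png',cv2.resize(o,None,fx=.8,fy=.8))"
```

```text
(550, 500, 3) (500, 500, 3)
```

View pics/c13.png

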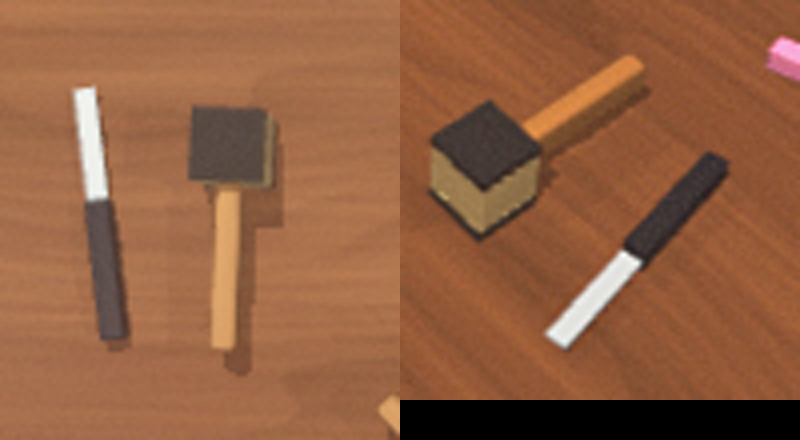

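View pics/c2.png

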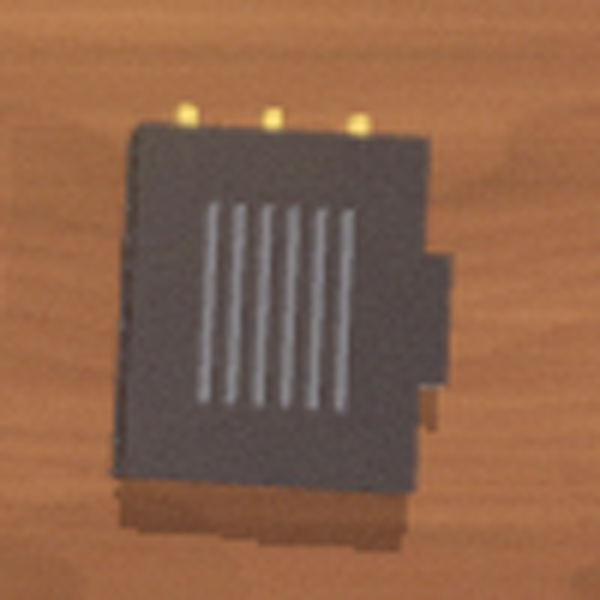

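```bash
python3 - <<'E'
from h import *
c=load('top0')
def q(p,u0,v0,k): return (u0+(p[0]+.5)/k-.5, v0+(p[1]+.5)/k-.5)
A=lambda p,z:onz(c,*q(p,210,150,4),z)
B=lambda p,z:onz(c,*q(p,350,150,6),z)
pr=lambda n,*a:print(n,*[np.round(x,4).tolist() for x in a])
tip=A((85,88),.0115);je=A((97,199),.0115);he=A((114,339),.02)
pr('blade',tip,je,he,np.linalg.norm(tip-je),np.degrees(np.arctan2(*(tip-he)[1::-1])))
co=[A(p,.06) for p in ((192,105),(268,110),(266,186),(189,182))]
pr('mallet',np.mean(co,0),*co); e=A((223,348),.043); s=A((228,190),.043); pr('handle',s,e)
for a,b in ((s,e),(co[0],co[3]),(co[1],co[2])): print(np.degrees(np.arctan2(*(a-b)[1::-1])))
for a,b in ((co[0],co[1]),(co[3],co[2])):d=a-b;print(np.degrees(np.arctan2(-d[0],d[1])),np.linalg.norm(d))
k=[B(p,.055) for p in ((137,127),(430,138),(412,492),(115,477))]
pr('cover',np.mean(k,0),*k)
for a,b in ((k[0],k[3]),(k[1],k[2])): d=a-b;print(np.degrees(np.arctan2(d[1],d[0])),np.linalg.norm(d))
for a,b in ((k[0],k[1]),(k[3],k[2])): d=a-b;print(np.degrees(np.arctan2(-d[0],d[1])),np.linalg.norm(d))
pr('tab',B((452,255),.036),B((446,385),.036))
m=[onz(c,u,v,.003) for u,v in((457,168.5),(532.5,161.5),(545,245.5),(467,253))]
pr('mat',np.mean(m,0),*m)
for n,p,z in (('bottle',(288,127),.0),('meter',(370,116),.035),('spool',(428,117),.02),('m2',(341,288),.06)): pr(n,onz(c,*p,z))
s=load('scene0')
print(proj(s,np.mean(co,0)),proj(s,tip),proj(s,he),proj(s,np.mean(k,0)))
E
```

```text
blade [0.6045, 0.4015, 0.0115] [0.5253, 0.3905, 0.0115] [0.4269, 0.3735, 0.02] 0.08 8.955
mallet [0.5582, 0.2895, 0.06] [0.5857, 0.3151, 0.06] [0.5826, 0.2633, 0.06] [0.531, 0.2636, 0.06] [0.5333, 0.3159, 0.06]
handle [0.5296, 0.2922, 0.043] [0.4218, 0.2932, 0.043]
-0.5383430963124849
-0.830110471962557
-0.3560926301644166
-3.441923491779106 0.051868687424531476
-2.552873673679784 0.05226567482839783
cover [0.5212, -0.0561, 0.055] [0.6022, 0.0044, 0.055] [0.598, -0.1266, 0.055] [0.4396, -0.1166, 0.055] [0.4449, 0.0145, 0.055]
-3.6494191963269196 0.15762106211474897
-3.5901639569644486 0.15866461411591437
-1.871658895885074 0.1310796945558722
-2.3293013507657108 0.13121552069513548
tab [0.5472, -0.1402, 0.036] [0.488, -0.1367, 0.036]
mat [0.5111, -0.3562, 0.003] [0.6182, -0.239, 0.003] [0.6392, -0.4496, 0.003] [0.4049, -0.4747, 0.003] [0.382, -0.2615, 0.003]
bottle [0.7376, 0.2419, 0.0]
meter [0.7598, 0.0088, 0.035]
spool [0.7616, -0.1556, 0.02]
m2 [0.2899, 0.0877, 0.06]
[350.60689421 233.8793362 ] [367.58070432 284.16799942] [408.21056022 237.53746997] [283.30958738 163.59940761]
```

```bash
python3 - <<'E'
from h import *
c=load('top0'); s=load('scene0'); crop(c,'c4',445,150,560,265,5);crop(s,'c5',185,105,345,225,5)
E
```

```text
(no output)
```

View pics/c4.png

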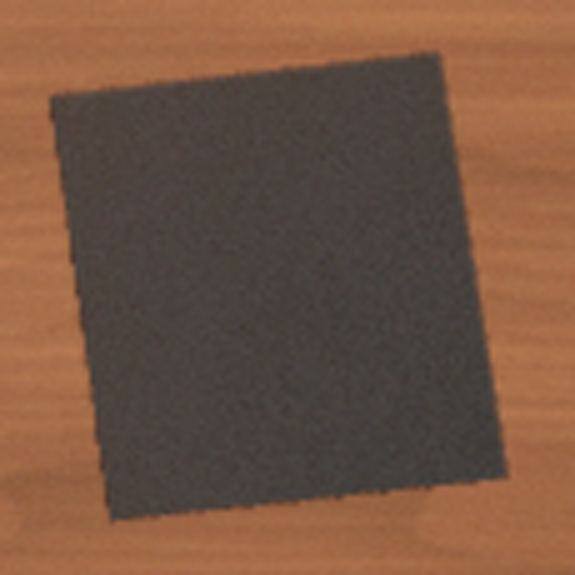

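View pics/c5.png

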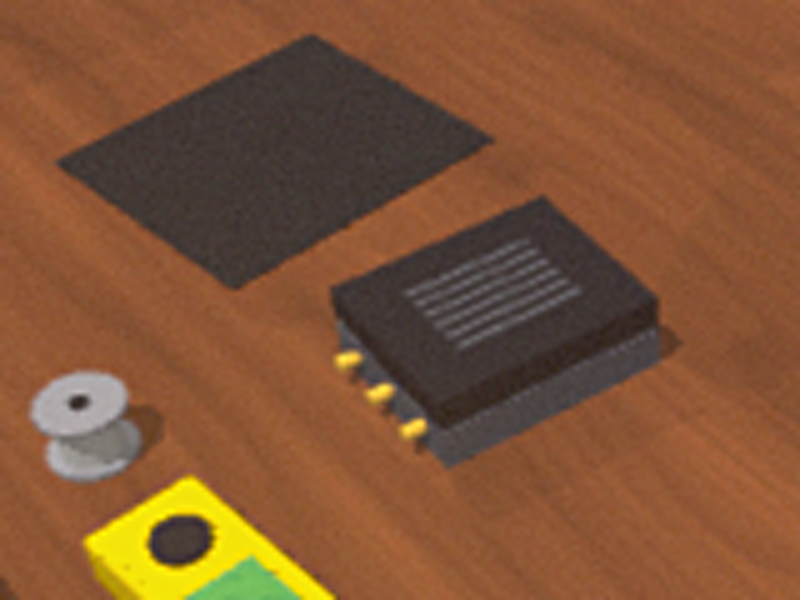

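The crops confirm the standing mallet, whose head is at (267,186), and the small black tool with its tip at (231,172) and handle end at (238,235). In the case frame the tab points to −y. Next I'll write the move planner.

```bash
cat >> h.py <<'E'
from scipy.spatial.transform import Rotation as R
def plan(pos,yaw=None,pitch=0,Rt=None):
    """shift/rotvec in tool axes from measured pose to world pos; yaw = heading (deg) of tool x, tool down"""
    s=sense(); p=np.array(s['tcp_pos']); M=np.array(s['ee_rot'])
    if Rt is None:
        if yaw is None: Rt=M
        else:
            a=np.radians(yaw); x=np.array([np.cos(a),np.sin(a),0]); z=np.array([0,0,-1.]); Rt=np.c_[x,np.cross(z,x),z]
    d=M.T@(np.array(pos)-p); w=R.from_matrix(M.T@Rt).as_rotvec()
    print('d',np.round(d,4).tolist(),'w',np.round(w,4).tolist(),'|d|',round(np.linalg.norm(d),3))
def st():
    s=sense(); M=np.array(s['ee_rot']); print('t',round(s['time_s'],2),'tcp',np.round(s['tcp_pos'],4).tolist(),'yaw',round(float(np.degrees(np.arctan2(M[1,0],M[0,0]))),2),'j',np.round(s['joints'],1).tolist(),'F',np.round(s['wrist_force'],2).tolist(),'w',round(s['gripper_width'],3))
E
python3 - <<'E'
from h import *
st(); plan([.5,-.2,.25],-171.1)
E
```

```text
t 0.1 tcp [0.1695, -0.601, 0.2216] yaw -164.26 j [-59.4, 22.1, 0.4, -0.0, -68.4, -14.8] F [0.0, -0.49, -0.95] w 1.0
d [-0.4269, 0.2964, -0.0279] w [0.0019, -0.0002, 0.1193] |d| 0.52
```

Call:
{"method": "jog_arm", "body": {"moves": [[-1,-0.427,0.296,-0.028,0,0,0.119],[-1,-0.427,0.296,-0.028,0,0,0.119],[-1,-0.427,0.296,-0.028,0,0,0.119],[-1,-0.427,0.296,-0.028,0,0,0.119],[-1,-0.427,0.296,-0.028,0,0,0.119],[-1,-0.427,0.296,-0.028,0,0,0.119],[-1,-0.427,0.296,-0.028,0,0,0.119],[-1,-0.427,0.296,-0.028,0,0,0.119],[-1,-0.427,0.296,-0.028,0,0,0.119],[-1,-0.427,0.296,-0.028,0,0,0.119]]}}

```text
time_s: 0.93
tcp_pos: [0.4347, -0.279, 0.2449]
ee_rot: [[-0.988, -0.155, -0.0], [-0.155, 0.988, 0.0], [0.0, 0.0, -1.0]]
wrist_force: [0.3, -1.3, 0.2]
gripper_width: 1.0
```

```bash
python3 - <<'E'
from h import *
st(); plan([.504,.2,.25],-171.1)
E
```

```text
t 0.93 tcp [0.4347, -0.279, 0.2449] yaw -171.07 j [-14.7, 10.5, -12.5, -0.0, -67.0, -66.4] F [0.33, -1.28, 0.22] w 1.0
d [-0.1429, 0.4625, -0.005] w [0.0003, -0.0003, 0.0006] |d| 0.484
```

Call:
{"method": "jog_arm", "body": {"moves": [[-1,-0.143,0.46,0,0,0,0],[-1,-0.143,0.46,0,0,0,0],[-1,-0.143,0.46,0,0,0,0],[-1,-0.143,0.46,0,0,0,0],[-1,-0.143,0.46,0,0,0,0],[-1,-0.143,0.46,0,0,0,0],[-1,-0.143,0.46,0,0,0,0],[-1,-0.143,0.46,0,0,0,0],[-1,-0.143,0.46,0,0,0,0],[-1,-0.143,0.46,0,0,0,0]]}}

```text
time_s: 1.77
tcp_pos: [0.494, 0.1333, 0.2448]
ee_rot: [[-0.988, -0.156, -0.0], [-0.156, 0.988, -0.0], [0.0, -0.0, -1.0]]
wrist_force: [0.5, -0.3, 0.9]
gripper_width: 1.002
```

```bash
python3 - <<'E'
from h import *
st(); plan([.5036,.387,.10],-171.1)
E
```

```text
t 1.77 tcp [0.494, 0.1333, 0.2448] yaw -171.05 j [33.3, 10.0, -13.1, -0.0, -66.9, -114.3] F [0.55, -0.31, 0.93] w 1.002
d [-0.049, 0.2491, 0.1448] w [-0.0, -0.0004, 0.0009] |d| 0.292
```

Call:
{"method": "jog_arm", "body": {"moves": [[-1,-0.049,0.24,0.14,0,0,0],[-1,-0.049,0.24,0.14,0,0,0],[-1,-0.049,0.24,0.14,0,0,0],[-1,-0.049,0.24,0.14,0,0,0],[-1,-0.049,0.24,0.14,0,0,0],[-1,-0.049,0.24,0.14,0,0,0],[-1,-0.049,0.24,0.14,0,0,0],[-1,-0.049,0.24,0.14,0,0,0],[-1,-0.049,0.24,0.14,0,0,0],[-1,-0.049,0.24,0.14,0,0,0]]}}

```text
time_s: 2.6
tcp_pos: [0.5055, 0.3755, 0.1047]
ee_rot: [[-0.988, -0.155, -0.001], [-0.155, 0.988, -0.001], [0.001, -0.001, -1.0]]
wrist_force: [-0.7, 0.0, 0.8]
gripper_width: 0.998
```

```bash
python3 - <<'E'
from h import *
c=cap('top','t1'); crop(c,'t1c',200,150,330,250,6)
st(); plan([.5036,.387,-.004],-171.1)
E
```

```text
t 2.65 tcp [0.5058, 0.3752, 0.1055] yaw -171.11 j [51.3, 28.2, -7.6, 0.0, -54.2, -132.4] F [-0.23, 0.6, 0.8] w 0.999
d [0.0004, 0.012, 0.1095] w [0.0001, 0.0003, -0.0001] |d| 0.11
```

View pics/t1c.png

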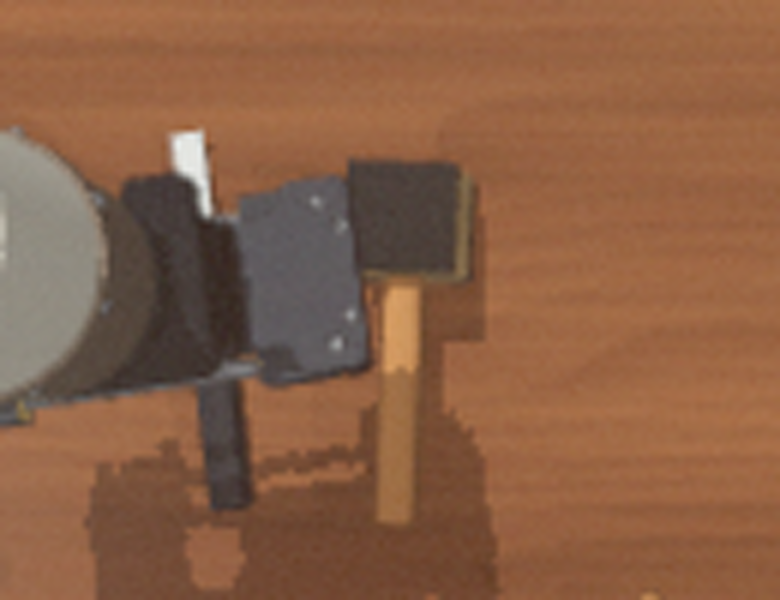

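Call:
{"method": "jog_arm", "body": {"moves": [[-1,0,0.012,0.02,0,0,0],[-1,0,0.012,0.04,0,0,0],[-1,0,0.012,0.06,0,0,0],[-1,0,0.012,0.08,0,0,0],[-1,0,0.012,0.09,0,0,0],[-1,0,0.012,0.098,0,0,0],[-1,0,0.012,0.1,0,0,0],[-1,0,0.012,0.1,0,0,0],[-1,0,0.012,0.1,0,0,0],[-1,0,0.012,0.1,0,0,0]]}}

```text
time_s: 3.48
tcp_pos: [0.5045, 0.3884, 0.0063]
ee_rot: [[-0.988, -0.155, 0.002], [-0.155, 0.988, 0.002], [-0.002, 0.002, -1.0]]
wrist_force: [-0.5, -0.4, -0.4]
gripper_width: 1.005
```

Down 2 mm more, then close.

Call:
{"method": "jog_arm", "body": {"moves": [[-1,0,0,0.002,0,0,0],[-1,0,0,0.002,0,0,0],[1,0,0,0.002,0,0,0],[1,0,0,0.002,0,0,0],[1,0,0,0.002,0,0,0],[1,0,0,0.002,0,0,0],[1,0,0,0.002,0,0,0],[1,0,0,0.002,0,0,0],[1,0,0,0.002,0,0,0],[1,0,0,0.002,0,0,0]]}}

```text
time_s: 4.32
tcp_pos: [0.5038, 0.3877, 0.0029]
ee_rot: [[-0.988, -0.155, -0.0], [-0.155, 0.988, -0.0], [0.0, -0.0, -1.0]]
wrist_force: [-0.7, 0.6, -0.1]
gripper_width: 0.478
```

Call:
{"method": "jog_arm", "body": {"moves": [[1,0,0,0,0,0,0],[1,0,0,0,0,0,0],[1,0,0,-0.02,0,0,0],[1,0,0,-0.05,0,0,0],[1,0,0,-0.08,0,0,0],[1,0,0,-0.11,0,0,0],[1,0,0,-0.14,0,0,0],[1,0,0,-0.17,0,0,0],[1,0,0,-0.2,0,0,0],[1,0,0,-0.2,0,0,0]]}}

```text
time_s: 5.15
tcp_pos: [0.5066, 0.39, 0.2109]
ee_rot: [[-0.988, -0.156, 0.01], [-0.156, 0.988, 0.009], [-0.012, 0.007, -1.0]]
wrist_force: [1.0, 0.1, 1.3]
gripper_width: 0.006
```

```bash
python3 - <<'E'
from h import *
st(); s=cap('scene','s1'); plan([.50,0,.25],-130)
E
```

```text
t 5.15 tcp [0.5066, 0.39, 0.2109] yaw -171.01 j [52.1, 23.5, 0.9, 0.2, -66.7, -133.2] F [1.02, 0.08, 1.29] w 0.006
d [0.0654, -0.3834, -0.045] w [0.0027, 0.0086, -0.7165] |d| 0.392
```

View pics/s1.png

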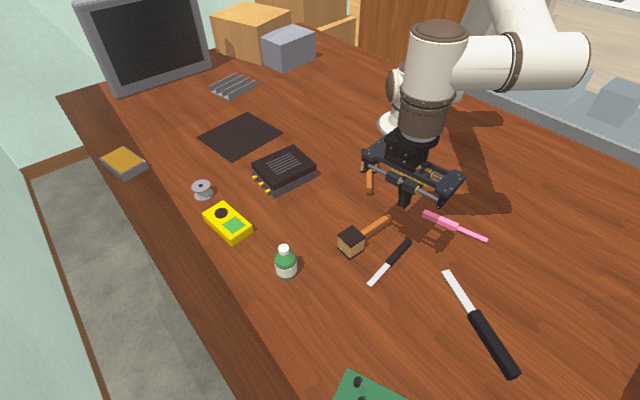

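The fingers hadn't finished closing before the lift, so I lifted too early. The blade is undisturbed, so I'll repeat the grasp.

Call:
{"method": "jog_arm", "body": {"moves": [[-1,0,0,0,0,0,0],[-1,0,0,0,0,0,0],[-1,0,0,0.02,0,0,0],[-1,0,0,0.06,0,0,0],[-1,0,0,0.09,0,0,0],[-1,0,0,0.12,0,0,0],[-1,0,0,0.15,0,0,0],[-1,0,0,0.15,0,0,0],[-1,0,0,0.15,0,0,0],[-1,0,0,0.15,0,0,0]]}}

```text
time_s: 6.03
tcp_pos: [0.5045, 0.3883, 0.0538]
ee_rot: [[-0.988, -0.156, 0.001], [-0.156, 0.988, 0.0], [-0.001, 0.0, -1.0]]
wrist_force: [0.5, -0.4, 0.2]
gripper_width: 0.683
```

```bash
python3 - <<'E'
from h import *
st();  plan([.504,.3875,.003],-171.1)
E
```

```text
t 6.03 tcp [0.5045, 0.3883, 0.0538] yaw -171.04 j [52.1, 32.0, -9.4, 0.1, -48.5, -133.2] F [0.49, -0.37, 0.21] w 0.683
d [0.0007, -0.0007, 0.0508] w [0.0001, 0.0012, 0.0011] |d| 0.051
```

Call:
{"method": "jog_arm", "body": {"moves": [[-1,0,0,0.02,0,0,0],[-1,0,0,0.035,0,0,0],[-1,0,0,0.045,0,0,0],[-1,0,0,0.05,0,0,0],[-1,0,0,0.05,0,0,0],[1,0,0,0.05,0,0,0],[1,0,0,0.05,0,0,0],[1,0,0,0.05,0,0,0],[1,0,0,0.05,0,0,0],[1,0,0,0.05,0,0,0]]}}

```text
time_s: 6.87
tcp_pos: [0.504, 0.388, 0.0035]
ee_rot: [[-0.988, -0.155, 0.001], [-0.155, 0.988, 0.001], [-0.001, 0.001, -1.0]]
wrist_force: [-0.7, 0.8, -0.2]
gripper_width: 0.708
```

Call:
{"method": "jog_arm", "body": {"moves": [[1,0,0,0,0,0,0],[1,0,0,0,0,0,0],[1,0,0,0,0,0,0],[1,0,0,0,0,0,0],[1,0,0,0,0,0,0],[1,0,0,0,0,0,0],[1,0,0,0,0,0,0],[1,0,0,0,0,0,0],[1,0,0,0,0,0,0],[1,0,0,0,0,0,0]]}}

```text
time_s: 7.7
tcp_pos: [0.5038, 0.3878, 0.0029]
ee_rot: [[-0.988, -0.155, 0.0], [-0.155, 0.988, 0.0], [-0.0, 0.0, -1.0]]
wrist_force: [-0.2, 0.5, -0.3]
gripper_width: 0.204
```

Call:
{"method": "jog_arm", "body": {"moves": [[1,0,0,0,0,0,0],[1,0,0,-0.01,0,0,0],[1,0,0,-0.03,0,0,0],[1,0,0,-0.06,0,0,0],[1,0,0,-0.09,0,0,0],[1,0,0,-0.12,0,0,0],[1,0,0,-0.15,0,0,0],[1,0,0,-0.17,0,0,0],[1,0,0,-0.17,0,0,0],[1,0,0,-0.17,0,0,0]]}}

```text
time_s: 8.53
tcp_pos: [0.504, 0.3881, 0.175]
ee_rot: [[-0.988, -0.155, 0.002], [-0.155, 0.988, 0.003], [-0.002, 0.003, -1.0]]
wrist_force: [0.0, -0.2, -1.3]
gripper_width: 0.202
```

```bash
python3 - <<'E'
from h import *
st(); s=cap('scene','s2');cap('top','t2'); crop(s,'s2c',320,120,520,270,4)
plan([.50,0.02,.2],-132)
E
```

```text
t 8.53 tcp [0.504, 0.3881, 0.175] yaw -171.08 j [52.1, 25.0, -1.9, -0.0, -62.9, -133.2] F [0.02, -0.25, -1.34] w 0.202
d [0.0599, -0.3622, -0.0275] w [-0.0003, -0.0023, -0.6824] |d| 0.368
```

View pics/s2c.png

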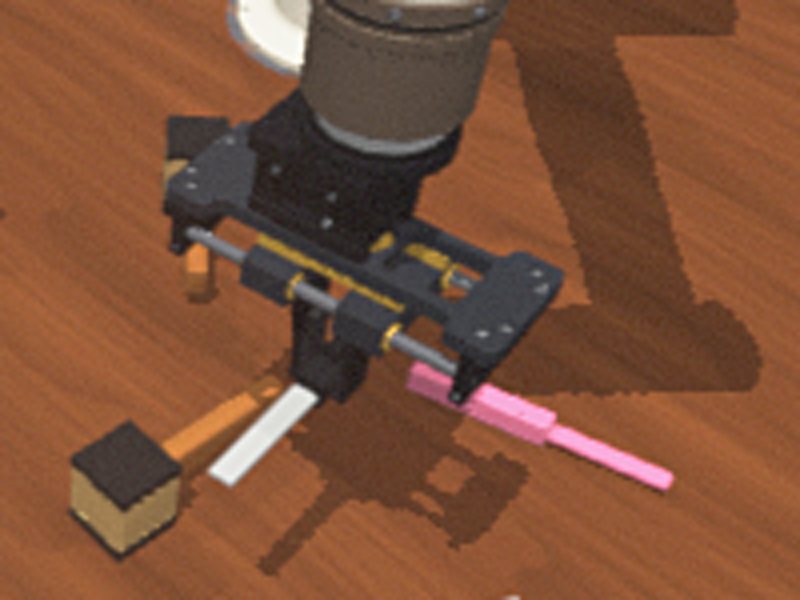

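Call:
{"method": "jog_arm", "body": {"moves": [[1,0.006,-0.04,-0.003,0,0,-0.08],[1,0.012,-0.08,-0.006,0,0,-0.16],[1,0.018,-0.12,-0.009,0,0,-0.24],[1,0.024,-0.16,-0.012,0,0,-0.32],[1,0.03,-0.2,-0.015,0,0,-0.4],[1,0.036,-0.24,-0.018,0,0,-0.48],[1,0.042,-0.28,-0.021,0,0,-0.56],[1,0.048,-0.32,-0.024,0,0,-0.62],[1,0.06,-0.36,-0.027,0,0,-0.68],[1,0.06,-0.36,-0.027,0,0,-0.68]]}}

```text
time_s: 9.47
tcp_pos: [0.4979, 0.0173, 0.1989]
ee_rot: [[-0.674, -0.739, -0.005], [-0.739, 0.674, -0.002], [0.005, 0.002, -1.0]]
wrist_force: [1.6, 0.9, -0.1]
gripper_width: 0.204
```

```bash
python3 - <<'E'
from h import *
st(); plan([.51,-.27,.2],-93)
E
```

```text
t 9.47 tcp [0.4979, 0.0173, 0.1989] yaw -132.36 j [20.7, 11.0, -18.9, 0.0, -60.4, -63.1] F [1.63, 0.9, -0.05] w 0.204
d [0.2041, -0.2025, -0.0006] w [0.0036, -0.0037, -0.687] |d| 0.288
```

Call:
{"method": "jog_arm", "body": {"moves": [[1,0.025,-0.025,0,0,0,-0.085],[1,0.05,-0.05,0,0,0,-0.17],[1,0.075,-0.075,0,0,0,-0.255],[1,0.1,-0.1,0,0,0,-0.34],[1,0.125,-0.125,0,0,0,-0.425],[1,0.15,-0.15,0,0,0,-0.51],[1,0.175,-0.175,0,0,0,-0.6],[1,0.204,-0.202,0,0,0,-0.687],[1,0.204,-0.202,0,0,0,-0.687],[1,0.204,-0.202,0,0,0,-0.687]]}}

```text
time_s: 10.3
tcp_pos: [0.5122, -0.2654, 0.1976]
ee_rot: [[-0.052, -0.999, -0.004], [-0.999, 0.052, 0.001], [-0.001, 0.004, -1.0]]
wrist_force: [0.1, 0.2, -0.6]
gripper_width: 0.198
```

```bash
python3 - <<'E'
from h import *
st(); c=cap('top','t3'); s=cap('scene','s3'); crop(c,'t3c',360,150,520,260,5); crop(s,'s3c',190,70,350,200,5)
E
```

```text
t 10.3 tcp [0.5122, -0.2654, 0.1976] yaw -93.0 j [-11.3, 18.6, -8.5, -0.0, -63.2, 8.3] F [0.14, 0.23, -0.65] w 0.198
```

View pics/t3c.png

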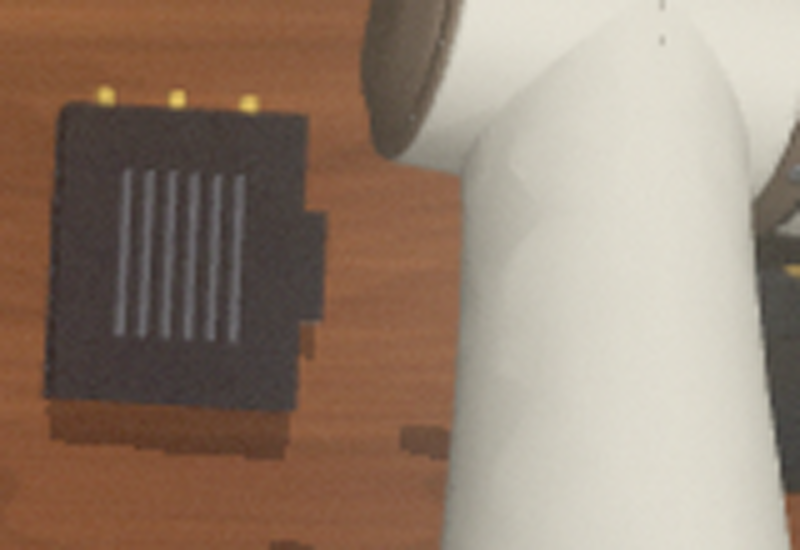

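View pics/s3c.png

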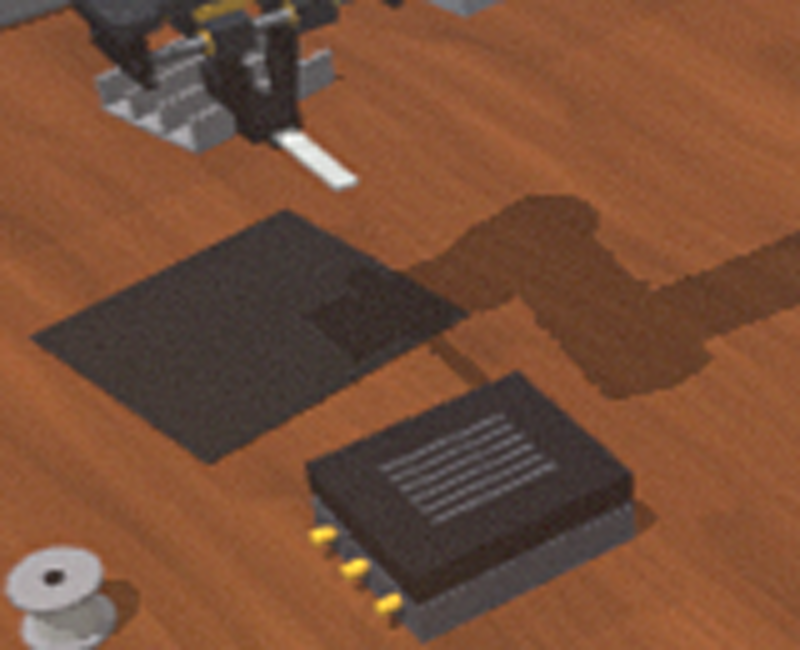

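```bash
python3 - <<'E'
from h import *
s=load('s3'); t=np.array([.5122,-.2654,.1976])+np.array([.1*.052,.1*.999,.007])
print(t,proj(s,t),'seen',(190+347.5/5-.5,70+185.5/5-.5))
u,v=190+347.5/5-.5,70+185.5/5-.5
o,d=ray(s,u,v); print(o+d*(t[0]-o[0])/d[0])
# junction steel/handle visible end near finger: crop (282,135)
u,v=190+283/5-.5,70+137/5-.5
o,d=ray(s,u,v); print(o+d*(.513-o[0])/d[0])
E
```

```text
[ 0.5174 -0.1655  0.2046] [258.90390827 106.78461172] seen (259.0, 106.6)
[ 0.5174     -0.16473373  0.2055629 ]
[ 0.513      -0.24706164  0.20171455]
```

Call:
{"method": "jog_arm", "body": {"moves": [[1,0,0,0.02,0,0,0],[1,0,0,0.05,0,0,0],[1,0,0,0.08,0,0,0],[1,0,0,0.11,0,0,0],[1,0,0,0.14,0,0,0],[1,0,0,0.165,0,0,0],[1,0,0,0.178,0,0,0],[1,0,0,0.178,0,0,0],[1,0,0,0.178,0,0,0],[1,0,0,0.178,0,0,0]]}}

```text
time_s: 11.23
tcp_pos: [0.5147, -0.2633, 0.0232]
ee_rot: [[-0.046, -0.999, 0.002], [-0.999, 0.046, -0.001], [0.001, -0.002, -1.0]]
wrist_force: [-0.3, 0.8, -0.2]
gripper_width: 0.202
```

```bash
python3 - <<'E'
from h import *
st(); s=cap('scene','s4'); crop(s,'s4c',200,90,340,200,5)
cap('top','t4');crop(load('t4'),'t4c',380,150,500,260,5)
plan([.5125,-.2415,.0195],-93)
E
```

```text
t 11.23 tcp [0.5147, -0.2633, 0.0232] yaw -92.65 j [-11.0, 29.9, -19.7, 0.0, -40.3, 8.4] F [-0.33, 0.81, -0.18] w 0.202
d [-0.0221, 0.0033, 0.0041] w [-0.0031, -0.0006, 0.0053] |d| 0.023
```

View pics/s4c.png

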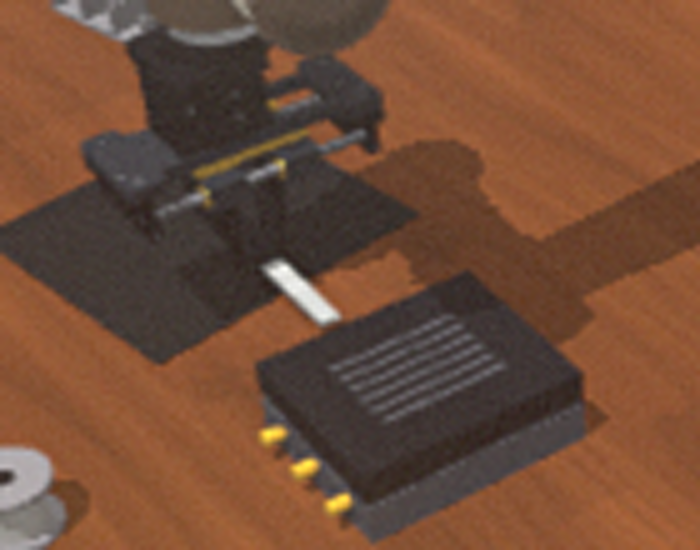

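View pics/t4c.png

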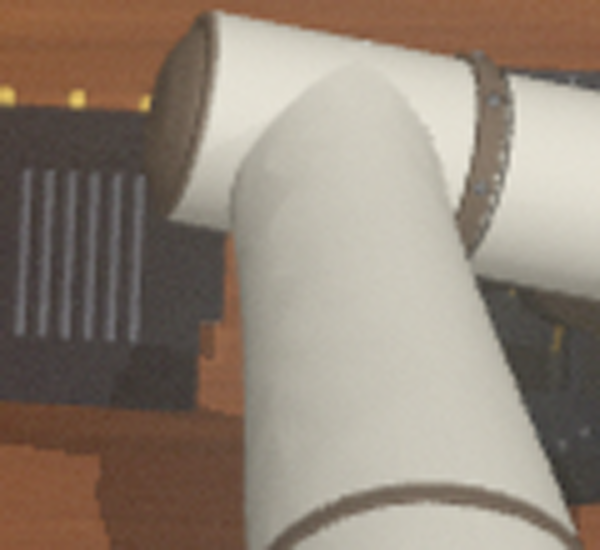

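Call:
{"method": "jog_arm", "body": {"moves": [[1,0,0.002,0.001,0,0,0.005],[1,0,0.003,0.001,0,0,0.005],[1,0,0.003,0.001,0,0,0.005],[1,0,0.003,0.001,0,0,0.005],[1,0,0.003,0.001,0,0,0.005],[1,0,0.003,0.001,0,0,0.005],[1,0,0.003,0.001,0,0,0.005],[1,0,0.003,0.001,0,0,0.005],[1,0,0.003,0.001,0,0,0.005],[1,0,0.003,0.001,0,0,0.005]]}}

```text
time_s: 12.17
tcp_pos: [0.5105, -0.2638, 0.0209]
ee_rot: [[-0.053, -0.999, 0.0], [-0.999, 0.053, -0.0], [0.0, -0.0, -1.0]]
wrist_force: [0.5, -0.4, -1.1]
gripper_width: 0.206
```

```bash
python3 - <<'E'
from h import *
st(); s=cap('scene','s5'); crop(s,'s5c',240,130,300,175,12)
plan([.5125,-.2275,.0195],-93)
E
```

```text
t 12.17 tcp [0.5105, -0.2638, 0.0209] yaw -93.04 j [-11.2, 29.8, -20.2, 0.0, -40.0, 8.1] F [0.47, -0.36, -1.06] w 0.206
d [-0.0364, -0.0001, 0.0014] w [0.0001, 0.0, -0.0006] |d| 0.036
```

View pics/s5c.png

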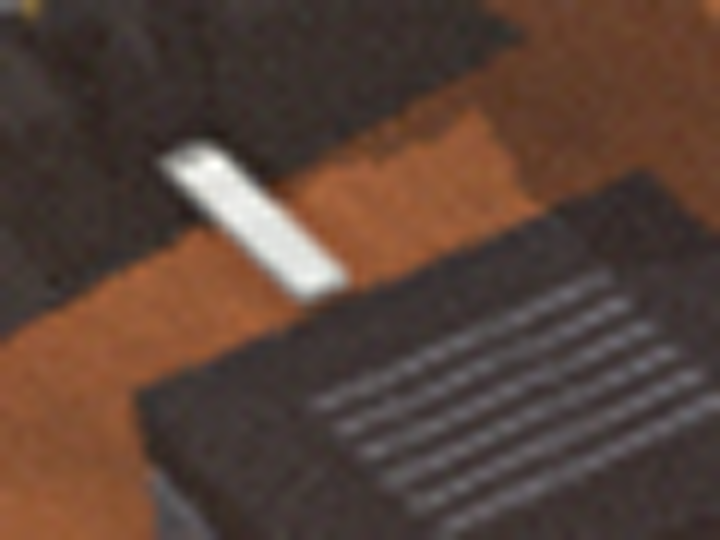

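```bash
python3 - <<'E'
from h import *
s=load('s5'); u,v=240+326/12-.5,130+292/12-.5
print(u,v,proj(s,[.5158,-.1628,.0265]),proj(s,[.5158,-.1628,.0315]))
o,d=ray(s,u,v); print(o+d*(.5158-o[0])/d[0])
E
```

```text
266.6666666666667 153.83333333333334 [266.81971078 154.20781448] [266.64356733 153.01481523]
[ 0.5158     -0.16347209  0.0276794 ]
```

Good: the blade mid-plane is at about 0.028. I'll insert it 34 mm forward, watching for contact.

Call:
{"method": "jog_arm", "body": {"moves": [[1,-0.005,0,0.001,0,0,0],[1,-0.01,0,0.001,0,0,0],[1,-0.015,0,0.001,0,0,0],[1,-0.02,0,0.001,0,0,0],[1,-0.025,0,0.001,0,0,0],[1,-0.029,0,0.001,0,0,0],[1,-0.033,0,0.001,0,0,0],[1,-0.035,0,0.001,0,0,0],[1,-0.035,0,0.001,0,0,0],[1,-0.035,0,0.001,0,0,0]]}}

```text
time_s: 13.05
tcp_pos: [0.5124, -0.2288, 0.02]
ee_rot: [[-0.053, -0.999, 0.0], [-0.999, 0.053, -0.0], [0.0, -0.0, -1.0]]
wrist_force: [-0.4, -0.3, -0.7]
gripper_width: 0.205
```

```bash
python3 - <<'E'
from h import *
st(); s=cap('scene','s6'); crop(s,'s6c',220,110,330,185,7)
E
```

```text
t 13.05 tcp [0.5124, -0.2288, 0.02] yaw -93.02 j [-7.5, 28.9, -22.2, 0.0, -38.8, 4.5] F [-0.42, -0.28, -0.71] w 0.205
```

View pics/s6c.png

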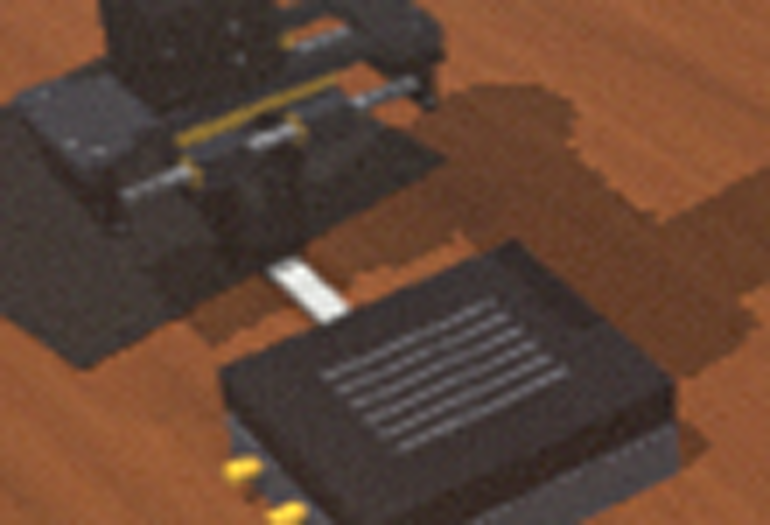

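Call:
{"method": "jog_arm", "body": {"moves": [[1,0,0,-0.004,0,0,0],[1,0,0,-0.01,0,0,0],[1,-0.001,0,-0.017,0,0,0],[1,-0.002,0,-0.023,0,0,0],[1,-0.003,0,-0.03,0,0,0],[1,-0.005,0,-0.037,0,0,0],[1,-0.006,0,-0.043,0,0,0],[1,-0.008,0,-0.05,0,0,0],[1,-0.011,0,-0.056,0,0,0],[1,-0.011,0,-0.056,0,0,0]]}}

```text
time_s: 13.93
tcp_pos: [0.5137, -0.2176, 0.0776]
ee_rot: [[-0.052, -0.999, 0.002], [-0.999, 0.052, -0.001], [0.0, -0.002, -1.0]]
wrist_force: [-0.1, 0.6, -0.9]
gripper_width: 0.205
```

```bash
python3 - <<'E'
from h import *
st(); s=cap('scene','s7'); crop(s,'s7c',220,80,350,190,6)
E
```

```text
t 13.93 tcp [0.5137, -0.2176, 0.0776] yaw -92.98 j [-6.3, 24.0, -19.9, 0.0, -45.9, 3.3] F [-0.13, 0.62, -0.88] w 0.205
```

View pics/s7c.png

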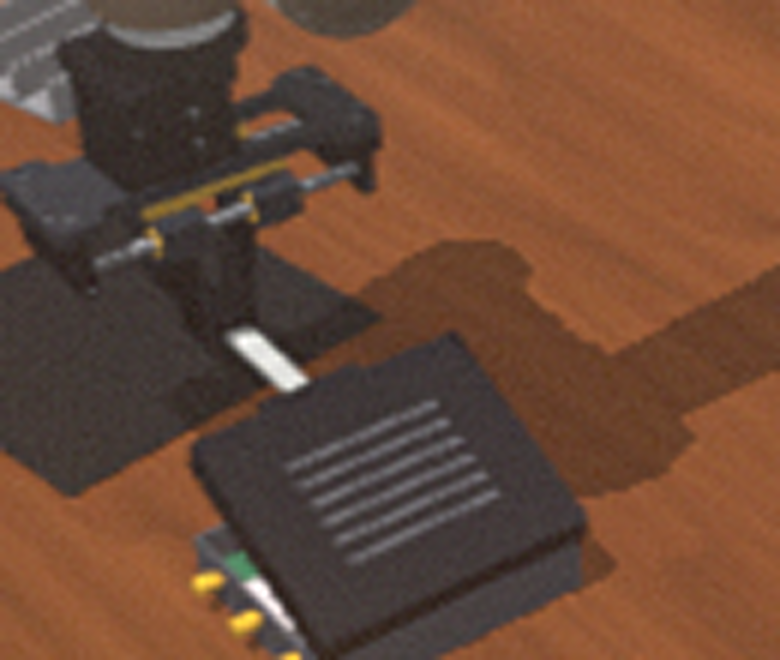

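Call:
{"method": "jog_arm", "body": {"moves": [[1,-0.003,0,-0.006,0,0,0],[1,-0.006,0,-0.012,0,0,0],[1,-0.01,0,-0.018,0,0,0],[1,-0.013,0,-0.024,0,0,0],[1,-0.017,0,-0.03,0,0,0],[1,-0.021,0,-0.035,0,0,0],[1,-0.026,0,-0.04,0,0,0],[1,-0.031,0,-0.045,0,0,0],[1,-0.036,0,-0.05,0,0,0],[1,-0.041,0,-0.054,0,0,0]]}}

```text
time_s: 14.82
tcp_pos: [0.5151, -0.1764, 0.1306]
ee_rot: [[-0.053, -0.999, 0.0], [-0.999, 0.053, -0.0], [0.0, -0.0, -1.0]]
wrist_force: [-0.1, -1.1, -1.7]
gripper_width: 0.206
```

```bash
python3 - <<'E'
from h import *
st(); s=cap('scene','s8'); crop(s,'s8c',220,80,350,190,6)
E
```

```text
t 14.82 tcp [0.5151, -0.1764, 0.1306] yaw -93.03 j [-1.8, 19.2, -18.3, 0.0, -52.5, -1.2] F [-0.14, -1.11, -1.68] w 0.206
```

View pics/s8c.png

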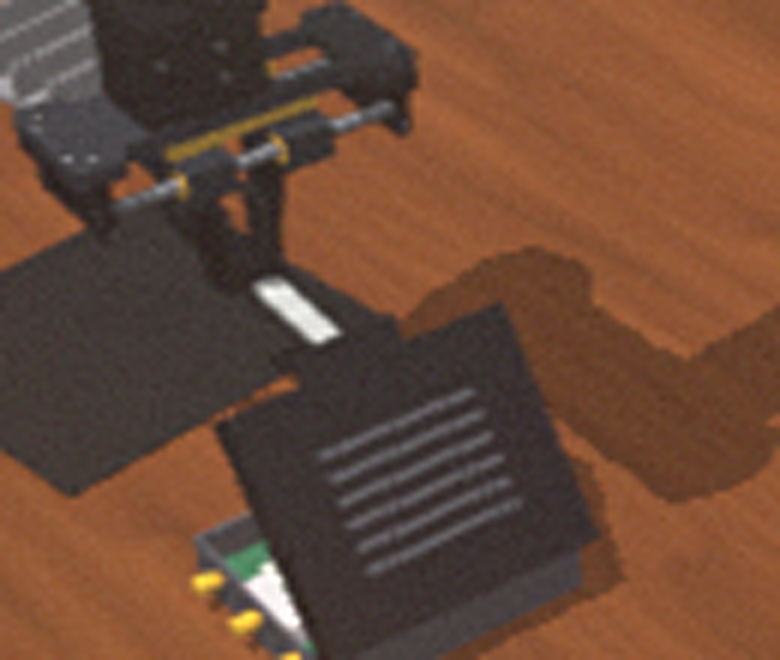

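Call:
{"method": "jog_arm", "body": {"moves": [[1,-0.006,0,-0.004,0,0,0],[1,-0.012,0,-0.007,0,0,0],[1,-0.018,0,-0.01,0,0,0],[1,-0.025,0,-0.014,0,0,0],[1,-0.031,0,-0.016,0,0,0],[1,-0.038,0,-0.019,0,0,0],[1,-0.045,0,-0.021,0,0,0],[1,-0.052,0,-0.023,0,0,0],[1,-0.059,0,-0.025,0,0,0],[1,-0.066,0,-0.026,0,0,0]]}}

```text
time_s: 15.7
tcp_pos: [0.5186, -0.1102, 0.1562]
ee_rot: [[-0.053, -0.999, 0.0], [-0.999, 0.053, 0.0], [-0.0, -0.0, -1.0]]
wrist_force: [-0.2, -1.3, -1.7]
gripper_width: 0.205
```

```bash
python3 - <<'E'
from h import *
st(); s=cap('scene','s9'); crop(s,'s9c',220,80,350,190,6)
E
```

```text
t 15.7 tcp [0.5186, -0.1102, 0.1562] yaw -93.03 j [5.5, 16.3, -18.4, -0.0, -55.3, -8.6] F [-0.24, -1.26, -1.67] w 0.205
```

View pics/s9c.png

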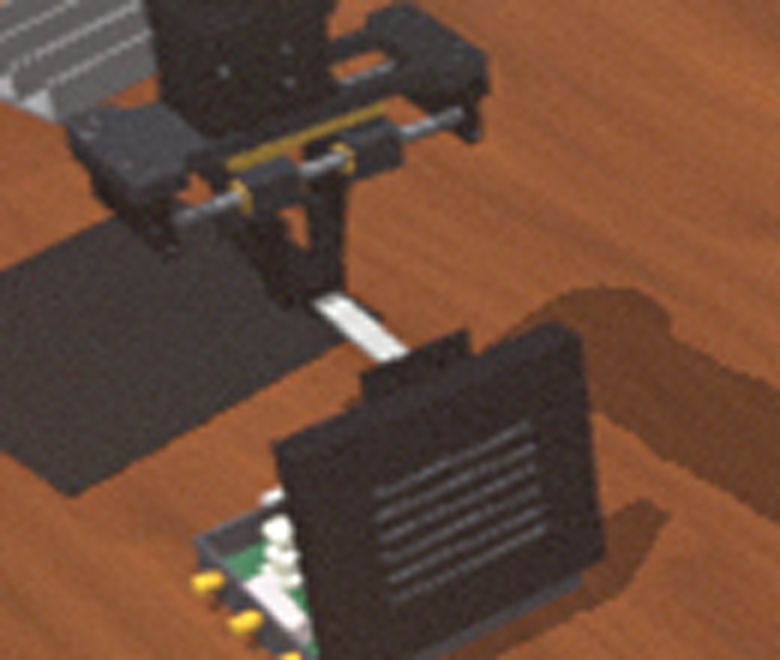

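Call:
{"method": "jog_arm", "body": {"moves": [[1,-0.007,0,-0.001,0,0,0],[1,-0.014,0,-0.001,0,0,0],[1,-0.021,0,-0.001,0,0,0],[1,-0.028,0,0,0,0,0],[1,-0.035,0,0.001,0,0,0],[1,-0.042,0,0.002,0,0,0],[1,-0.049,0,0.003,0,0,0],[1,-0.056,0,0.005,0,0,0],[1,-0.062,0,0.007,0,0,0],[1,-0.062,0,0.007,0,0,0]]}}

```text
time_s: 16.58
tcp_pos: [0.5216, -0.048, 0.1483]
ee_rot: [[-0.052, -0.999, -0.001], [-0.999, 0.052, 0.0], [-0.0, 0.001, -1.0]]
wrist_force: [0.3, -0.7, -1.0]
gripper_width: 0.205
```

```bash
python3 - <<'E'
from h import *
st(); s=cap('scene','s10'); crop(s,'s10c',220,80,350,190,6)
E
```

```text
t 16.58 tcp [0.5216, -0.048, 0.1483] yaw -92.98 j [12.5, 16.3, -19.8, -0.0, -54.0, -15.4] F [0.29, -0.74, -1.0] w 0.205
```

View pics/s10c.png

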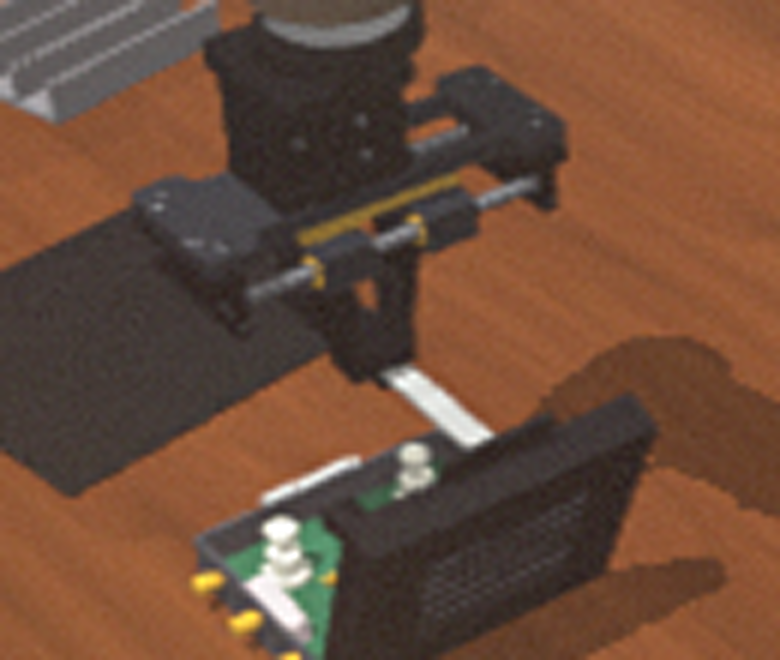

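The cover now stands at about 1.9 rad, well past upright. Next I'll retract and lay the blade on the mat.

```bash
python3 - <<'E'
from h import *
plan([.45,-.365,.13],-93)
E
```

```text
d [0.3199, 0.0551, 0.0185] w [0.0009, 0.0001, 0.0003] |d| 0.325
```

Call:
{"method": "jog_arm", "body": {"moves": [[1,0.02,0,0,0,0,0],[1,0.06,0.005,0,0,0,0],[1,0.1,0.015,0,0,0,0],[1,0.14,0.025,0.005,0,0,0],[1,0.18,0.035,0.01,0,0,0],[1,0.22,0.045,0.015,0,0,0],[1,0.26,0.05,0.018,0,0,0],[1,0.3,0.055,0.018,0,0,0],[1,0.32,0.055,0.018,0,0,0],[1,0.32,0.055,0.018,0,0,0]]}}

```text
time_s: 17.47
tcp_pos: [0.4491, -0.3697, 0.1305]
ee_rot: [[-0.058, -0.998, 0.0], [-0.998, 0.058, -0.001], [0.001, -0.0, -1.0]]
wrist_force: [0.1, 1.5, -0.0]
gripper_width: 0.205
```

```bash
python3 - <<'E'
from h import *
st();plan([.45,-.365,.0075],-93); s=cap('scene','s11');c=cap('top','t11'); crop(c,'t11c',360,130,460,250,5)
E
```

```text
t 17.47 tcp [0.4491, -0.3697, 0.1305] yaw -93.34 j [-23.5, 22.5, -13.1, 0.0, -54.4, 20.1] F [0.08, 1.48, -0.0] w 0.205
d [-0.0049, -0.0006, 0.123] w [-0.0001, -0.0008, -0.0059] |d| 0.123
```

View pics/t11c.png

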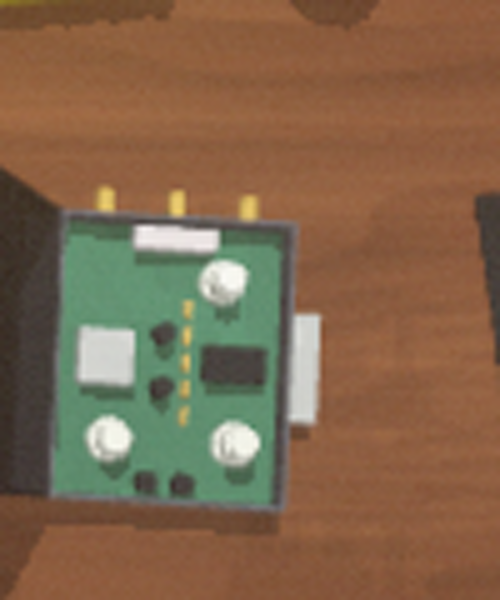

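View pics/s11.png

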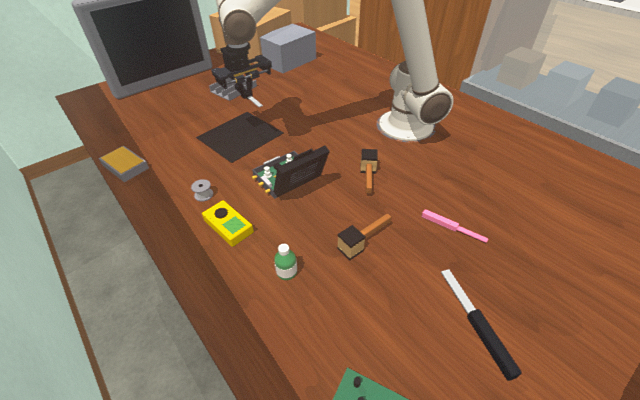

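The cover is open. There are three rivets in the top crop: rivet2 at (223,283), rivet3 at (109,439) and rivet1 at (235,444). I'm lowering the blade onto the mat.

Call:
{"method": "jog_arm", "body": {"moves": [[1,-0.005,0,0.03,0,0,0],[1,-0.005,0,0.06,0,0,0],[1,-0.005,0,0.09,0,0,0],[1,-0.005,0,0.105,0,0,0],[1,-0.005,0,0.115,0,0,0],[1,-0.005,0,0.12,0,0,0],[1,-0.005,0,0.122,0,0,0],[1,-0.005,0,0.122,0,0,0],[1,-0.005,0,0.122,0,0,0],[1,-0.005,0,0.122,0,0,0]]}}

```text
time_s: 18.4
tcp_pos: [0.4511, -0.3611, 0.0102]
ee_rot: [[-0.053, -0.999, 0.002], [-0.999, 0.053, -0.001], [0.001, -0.002, -1.0]]
wrist_force: [0.4, 0.3, -0.6]
gripper_width: 0.206
```

```bash
python3 - <<'E'
from h import *
st()
c=load('t11'); f=c['frame']; hsv=cv2.cvtColor(f,cv2.COLOR_RGB2HSV)
m=((hsv[...,1]<45)&(hsv[...,2]>165)).astype(np.uint8)
n,l,S,C=cv2.connectedComponentsWithStats(m)
for i in range(1,n):
    if 360<C[i][0]<425 and 170<C[i][1]<235: print(S[i],np.round(C[i],1),np.round(onz(c,*C[i],.040),4))
q=lambda p:(360+(p[0]+.5)/5-.5,130+(p[1]+.5)/5-.5)
for n,p in (('pin1',(233,440)),('pin2',(222,278)),('pin3',(107,434))): print(n,np.round(onz(c,*q(p),.042),4))
yaw=np.radians(-2.9)
for n,p in ((1,(-.045,-.035)),(2,(.045,-.035)),(3,(-.045,.035))): print('nominal',n,np.round([.521+p[0]*np.cos(yaw)-p[1]*np.sin(yaw),-.056+p[0]*np.sin(yaw)+p[1]*np.cos(yaw)],4))
for p in ((66,213),(296,225),(283,508),(52,494)): print('rim',np.round(onz(c,*q(p),.030),4))
E
```

```text
t 18.4 tcp [0.4511, -0.3611, 0.0102] yaw -93.02 j [-22.6, 30.9, -20.3, 0.0, -38.7, 19.6] F [0.36, 0.33, -0.55] w 0.206
[387 175  17   5  77] [394.5 177.2] [ 0.5871 -0.0574  0.04  ]
[400 182  10   9  66] [404.3 185.6] [ 0.5641 -0.0836  0.04  ]
[418 193   6  22 112] [420.5 203.2] [ 0.5164 -0.127   0.04  ]
[375 195  12  12 121] [380.9 200.5] [ 0.5229 -0.02    0.04  ]
[377 213  10   9  64] [381.2 217.1] [ 0.4777 -0.0207  0.04  ]
[402 214  10   9  69] [406.4 218.2] [ 0.4753 -0.0885  0.04  ]
pin1 [ 0.4769 -0.0877  0.042 ]
pin2 [ 0.565  -0.0825  0.042 ]
pin3 [ 0.4796 -0.0199  0.042 ]
nominal 1 [ 0.4743 -0.0887]
nominal 2 [ 0.5642 -0.0932]
nominal 3 [ 0.4778 -0.0188]
rim [0.6022 0.0007 0.03  ]
rim [ 0.5962 -0.1256  0.03  ]
rim [ 0.4406 -0.1167  0.03  ]
rim [0.447  0.0087 0.03  ]
```

Call:
{"method": "jog_arm", "body": {"moves": [[1,0,0,0.001,0,0,0],[1,0,0,0.0015,0,0,0],[1,0,0,0.0015,0,0,0],[1,0,0,0.0015,0,0,0],[-1,0,0,0.0015,0,0,0],[-1,0,0,0.0015,0,0,0],[-1,0,0,0.0015,0,0,0],[-1,0,0,0.0015,0,0,0],[-1,0,0,0.0015,0,0,0],[-1,0,0,0.0015,0,0,0]]}}

```text
time_s: 19.23
tcp_pos: [0.4503, -0.3608, 0.0074]
ee_rot: [[-0.053, -0.999, 0.0], [-0.999, 0.053, -0.0], [0.0, -0.0, -1.0]]
wrist_force: [-0.1, -0.3, -0.8]
gripper_width: 0.573
```

Call:
{"method": "jog_arm", "body": {"moves": [[-1,0,0,0,0,0,0],[-1,0,0,0,0,0,0],[-1,0,0,0,0,0,0],[-1,0,0,-0.02,0,0,0],[-1,0,0,-0.06,0,0,0],[-1,0,0,-0.1,0,0,0],[-1,0,0,-0.14,0,0,0],[-1,0,0,-0.18,0,0,0],[-1,0,0,-0.2,0,0,0],[-1,0,0,-0.2,0,0,0]]}}

```text
time_s: 20.07
tcp_pos: [0.4529, -0.3625, 0.2141]
ee_rot: [[-0.052, -0.999, 0.011], [-0.999, 0.052, -0.007], [0.006, -0.011, -1.0]]
wrist_force: [-0.3, 0.0, 0.2]
gripper_width: 0.999
```

```bash
python3 - <<'E'
from h import *
st();s=cap('scene','s12'); cap('top','t12'); plan([.51,-.1,.25],-140)
crop(s,'s12c',180,60,350,200,4)
E
```

```text
t 20.07 tcp [0.4529, -0.3625, 0.2141] yaw -92.99 j [-22.6, 17.7, -7.4, 0.1, -64.2, 19.6] F [-0.33, 0.02, 0.18] w 0.999
d [-0.2634, -0.0458, -0.0417] w [-0.0019, 0.0008, 0.8193] |d| 0.271
```

View pics/s12c.png

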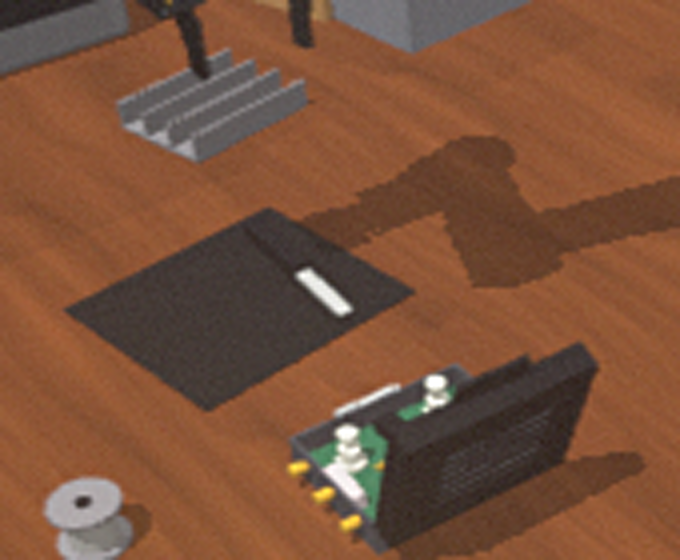

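View pics/t12.png

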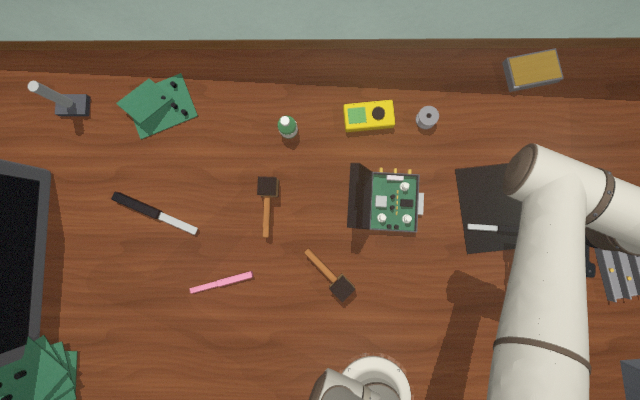

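Call:
{"method": "jog_arm", "body": {"moves": [[-1,-0.03,-0.006,-0.01,0,0,0.09],[-1,-0.06,-0.012,-0.02,0,0,0.18],[-1,-0.09,-0.018,-0.03,0,0,0.27],[-1,-0.12,-0.024,-0.04,0,0,0.36],[-1,-0.15,-0.03,-0.05,0,0,0.45],[-1,-0.18,-0.036,-0.05,0,0,0.54],[-1,-0.21,-0.04,-0.05,0,0,0.63],[-1,-0.24,-0.045,-0.05,0,0,0.72],[-1,-0.265,-0.046,-0.05,0,0,0.82],[-1,-0.265,-0.046,-0.05,0,0,0.82]]}}

```text
time_s: 21.0
tcp_pos: [0.5097, -0.0952, 0.2552]
ee_rot: [[-0.766, -0.643, -0.004], [-0.643, 0.766, 0.001], [0.003, 0.003, -1.0]]
wrist_force: [-0.5, -0.2, -0.7]
gripper_width: 0.997
```

```bash
python3 - <<'E'
from h import *
st(); plan([.508,.25,.25],179.3)
E
```

```text
t 21.0 tcp [0.5097, -0.0952, 0.2552] yaw -139.99 j [7.3, 10.4, -11.0, -0.1, -68.8, -57.3] F [-0.49, -0.2, -0.65] w 0.997
d [-0.2206, 0.2655, 0.0055] w [0.0021, -0.0035, 0.7106] |d| 0.345
```

Call:
{"method": "jog_arm", "body": {"moves": [[-1,-0.025,0.03,0,0,0,0.08],[-1,-0.05,0.06,0,0,0,0.16],[-1,-0.075,0.09,0,0,0,0.24],[-1,-0.1,0.12,0,0,0,0.32],[-1,-0.125,0.15,0,0,0,0.4],[-1,-0.15,0.18,0,0,0,0.48],[-1,-0.175,0.21,0,0,0,0.56],[-1,-0.2,0.24,0,0,0,0.64],[-1,-0.22,0.265,0,0,0,0.71],[-1,-0.22,0.265,0,0,0,0.71]]}}

```text
time_s: 21.83
tcp_pos: [0.508, 0.25, 0.2546]
ee_rot: [[-1.0, 0.009, -0.003], [0.009, 1.0, -0.002], [0.003, -0.002, -1.0]]
wrist_force: [1.1, -0.3, 0.9]
gripper_width: 0.999
```

```bash
python3 - <<'E'
from h import *
st(); c=cap('top','t13'); s=cap('scene','s13'); crop(s,'s13c',320,190,420,270,6); plan([.508,.2905,.10],179.3)
print(proj(s,[.558,.2895,.06]))
E
```

```text
t 21.83 tcp [0.508, 0.25, 0.2546] yaw 179.46 j [42.6, 15.2, -4.9, -0.0, -70.1, -133.1] F [1.07, -0.26, 0.85] w 0.999
d [-0.0004, 0.0447, 0.155] w [-0.0029, -0.0036, 0.0027] |d| 0.161
[350.65858928 233.85109261]
```

View pics/s13c.png

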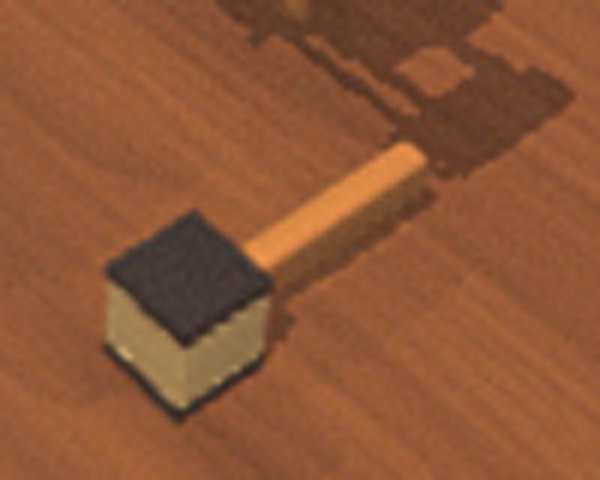

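Call:
{"method": "jog_arm", "body": {"moves": [[-1,-0.001,0.01,0.03,-0.003,-0.003,0.003],[-1,-0.001,0.03,0.06,-0.003,-0.003,0.003],[-1,-0.001,0.042,0.09,-0.003,-0.003,0.003],[-1,-0.001,0.042,0.13,-0.003,-0.003,0.003],[-1,-0.001,0.042,0.17,-0.003,-0.003,0.003],[-1,-0.001,0.042,0.2,-0.003,-0.003,0.003],[-1,-0.001,0.042,0.22,-0.003,-0.003,0.003],[-1,-0.001,0.042,0.235,-0.003,-0.003,0.003],[-1,-0.001,0.042,0.237,-0.003,-0.003,0.003],[-1,-0.001,0.042,0.237,-0.003,-0.003,0.003]]}}

```text
time_s: 22.77
tcp_pos: [0.5096, 0.2858, 0.0191]
ee_rot: [[-1.0, 0.016, 0.0], [0.016, 1.0, 0.0], [-0.0, 0.0, -1.0]]
wrist_force: [-0.5, -0.5, -0.3]
gripper_width: 0.999
```

```bash
python3 - <<'E'
from h import *
st(); plan([.509,.2915,.016],179.3)
E
```

```text
t 22.77 tcp [0.5096, 0.2858, 0.0191] yaw 179.07 j [45.2, 30.7, -18.9, 0.0, -40.4, -136.1] F [-0.54, -0.52, -0.28] w 0.999
d [0.0007, 0.0057, 0.0031] w [0.0002, 0.0005, -0.004] |d| 0.007
```

Call:
{"method": "jog_arm", "body": {"moves": [[-1,0,0.005,0.002,0,0,0],[-1,0,0.005,0.002,0,0,0],[-1,0,0.005,0.002,0,0,0],[1,0,0.005,0.002,0,0,0],[1,0,0.005,0.002,0,0,0],[1,0,0.005,0.002,0,0,0],[1,0,0.005,0.002,0,0,0],[1,0,0.005,0.002,0,0,0],[1,0,0.005,0.002,0,0,0],[1,0,0.005,0.002,0,0,0]]}}

```text
time_s: 23.6
tcp_pos: [0.5101, 0.2928, 0.0184]
ee_rot: [[-1.0, 0.015, 0.003], [0.015, 1.0, 0.003], [-0.003, 0.003, -1.0]]
wrist_force: [-0.1, -0.4, 0.4]
gripper_width: 0.557
```

Call:
{"method": "jog_arm", "body": {"moves": [[1,0,0,0,0,0,0],[1,0,0,0,0,0,0],[1,0,0,0,0,0,0],[1,0,0,0,0,0,0],[1,0,0,0,0,0,0],[1,0,0,0,0,0,0],[1,0,0,0,0,0,0],[1,0,0,0,0,0,0],[1,0,0,0,0,0,0],[1,0,0,0,0,0,0]]}}

```text
time_s: 24.43
tcp_pos: [0.5101, 0.2929, 0.0184]
ee_rot: [[-1.0, 0.015, 0.003], [0.015, 1.0, 0.003], [-0.003, 0.003, -1.0]]
wrist_force: [-0.1, 1.7, -0.4]
gripper_width: 0.202
```

```bash
python3 - <<'E'
from h import *
st()
E
```

```text
t 24.43 tcp [0.5101, 0.2929, 0.0184] yaw 179.13 j [45.6, 30.9, -18.5, 0.0, -40.3, -136.5] F [-0.07, 1.71, -0.4] w 0.202
```

Call:
{"method": "jog_arm", "body": {"moves": [[1,0,0,-0.005,0,0,0],[1,0,0,-0.02,0,0,0],[1,0,0,-0.04,0,0,0],[1,0,0,-0.06,0,0,0],[1,0,0,-0.08,0,0,0],[1,0,0,-0.1,0,0,0],[1,0,0,-0.12,0,0,0],[1,0,0,-0.14,0,0,0],[1,0,0,-0.14,0,0,0],[1,0,0,-0.14,0,0,0]]}}

```text
time_s: 25.27
tcp_pos: [0.5093, 0.2922, 0.1585]
ee_rot: [[-1.0, 0.016, 0.003], [0.016, 1.0, 0.004], [-0.003, 0.004, -1.0]]
wrist_force: [0.4, 0.0, -4.9]
gripper_width: 0.206
```

```bash
python3 - <<'E'
from h import *
st(); s=cap('scene','s14'); c=cap('top','t14');crop(s,'s14c',300,110,460,240,5); plan([.35,.25,.2],-140);plan([.49,-.18,.22],-93)
E
```

```text
t 25.27 tcp [0.5093, 0.2922, 0.1585] yaw 179.09 j [45.6, 21.3, -10.5, -0.1, -58.0, -136.5] F [0.41, 0.04, -4.93] w 0.206
d [0.1576, -0.0439, -0.0435] w [0.001, -0.0004, -0.7142] |d| 0.169
d [0.0108, -0.4716, -0.0639] w [0.0011, 0.0001, -1.5345] |d| 0.476
```

View pics/s14c.png

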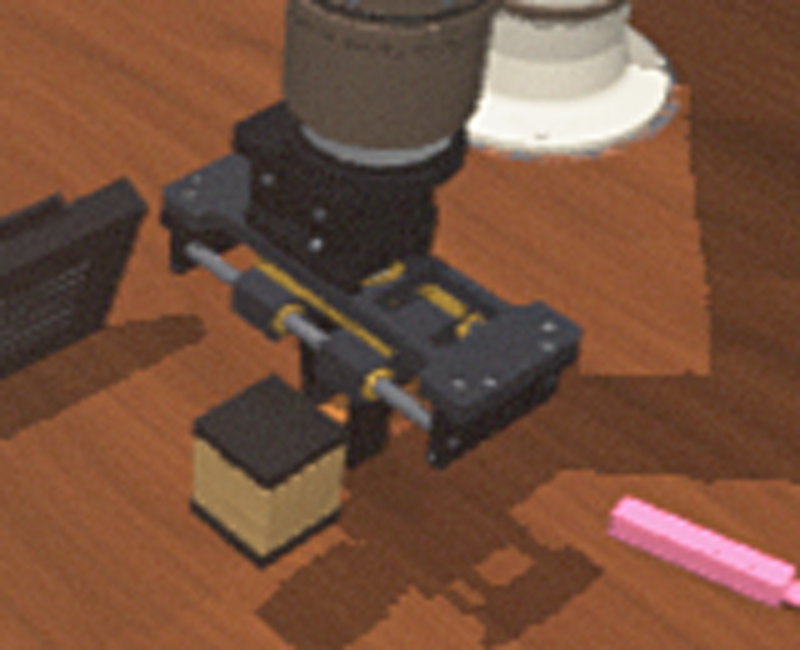

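Call:
{"method": "jog_arm", "body": {"moves": [[1,0,-0.01,-0.025,0,0,-0.05],[1,0,-0.03,-0.05,0,0,-0.12],[1,0,-0.05,-0.075,0,0,-0.2],[1,0,-0.075,-0.1,0,0,-0.28],[1,0,-0.1,-0.11,0,0,-0.36],[1,0,-0.13,-0.11,0,0,-0.44],[1,0,-0.16,-0.11,0,0,-0.52],[1,0,-0.19,-0.11,0,0,-0.6],[1,0,-0.22,-0.11,0,0,-0.68],[1,0,-0.25,-0.11,0,0,-0.76]]}}

```text
time_s: 26.2
tcp_pos: [0.5041, 0.0405, 0.2655]
ee_rot: [[-0.732, -0.681, -0.001], [-0.681, 0.732, 0.002], [-0.0, 0.002, -1.0]]
wrist_force: [-0.2, -0.1, -3.6]
gripper_width: 0.204
```

```bash
python3 - <<'E'
from h import *
st(); plan([.474,-.16,.26],-93)
E
```

```text
t 26.2 tcp [0.5041, 0.0405, 0.2655] yaw -137.09 j [22.9, 8.6, -11.7, -0.1, -69.7, -70.0] F [-0.19, -0.12, -3.57] w 0.204
d [0.1586, -0.1263, 0.0052] w [0.0021, 0.001, -0.7696] |d| 0.203
```

Call:
{"method": "jog_arm", "body": {"moves": [[1,0.015,-0.012,0,0,0,-0.08],[1,0.03,-0.025,0,0,0,-0.16],[1,0.045,-0.037,0,0,0,-0.24],[1,0.06,-0.05,0,0,0,-0.32],[1,0.08,-0.063,0,0,0,-0.4],[1,0.095,-0.076,0,0,0,-0.48],[1,0.11,-0.088,0,0,0,-0.56],[1,0.125,-0.1,0,0,0,-0.65],[1,0.14,-0.112,0,0,0,-0.72],[1,0.14,-0.112,0,0,0,-0.77]]}}

```text
time_s: 27.03
tcp_pos: [0.4769, -0.1375, 0.2649]
ee_rot: [[-0.056, -0.998, -0.002], [-0.998, 0.056, 0.002], [-0.002, 0.002, -1.0]]
wrist_force: [0.8, 0.5, -3.4]
gripper_width: 0.204
```

```bash
python3 - <<'E'
from h import *
st(); s=cap('scene','s15'); c=cap('top','t15');crop(s,'s15c',200,60,360,200,5);crop(c,'t15c',350,140,470,260,5); plan([.4745,-.137,.10],-93)
E
```

```text
t 27.03 tcp [0.4769, -0.1375, 0.2649] yaw -93.2 j [2.6, 7.7, -12.9, -0.1, -69.5, -5.8] F [0.77, 0.53, -3.41] w 0.204
d [0.0019, 0.0027, 0.1651] w [0.0012, 0.0031, -0.0056] |d| 0.165
```

View pics/s15c.png

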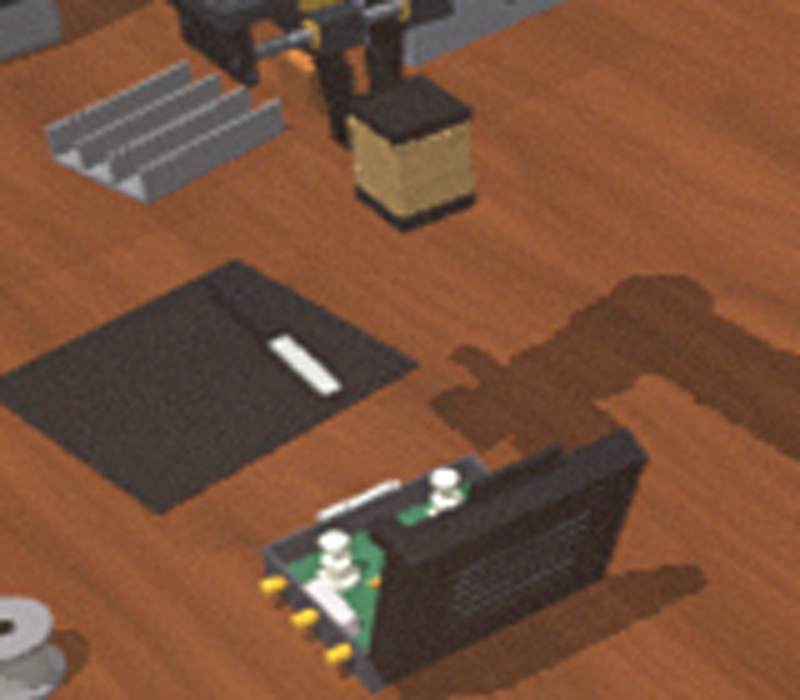

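View pics/t15c.png

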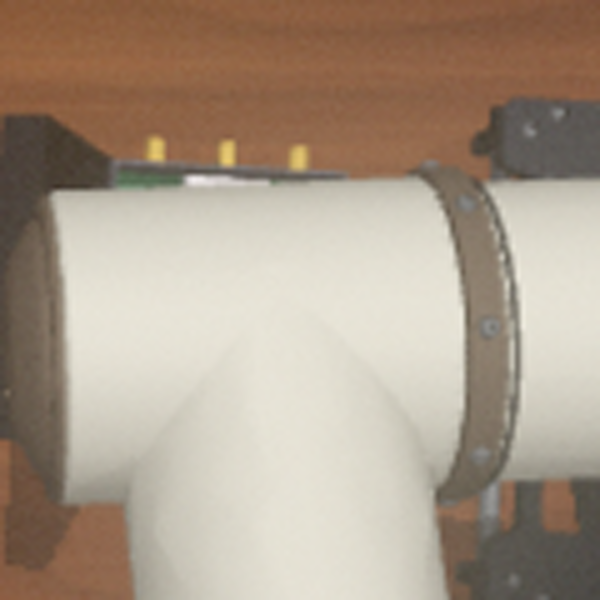

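```bash
python3 - <<'E'
from h import *
s=load('s15'); h=np.array([.4769+.0027,-.1375+.049,.2649-.0184])
a=np.radians(86.8);ex=np.array([np.cos(a),np.sin(a),0]);ey=np.array([-ex[1],ex[0],0])
for n,p in (('topc',h+[0,0,.06]),('corner+x-y',h+.025*ex-.025*ey),('corner++',h+.025*ex+.025*ey),('c-+ ',h-.025*ex-.025*ey)):
    for dz in (0,.06): 
        q=proj(s,p+np.array([0,0,dz if n!='topc' else 0])); print(n,dz,np.round([(q[0]+.5-200)*5-.5,(q[1]+.5-60)*5-.5],1))
E
```

```text
topc 0 [406.7 101.9]
topc 0.06 [406.7 101.9]
corner+x-y 0 [402.1 233. ]
corner+x-y 0.06 [391.8 132.9]
corner++ 0 [477.  204.7]
corner++ 0.06 [470.1 105.4]
c-+  0 [355.9 197.1]
c-+  0.06 [343.9  98.4]
```

```bash
python3 - <<'E'
from h import *
s=load('s15'); crop(s,'s15d',262,65,302,110,14)
E
```

```text
(no output)
```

View pics/s15d.png

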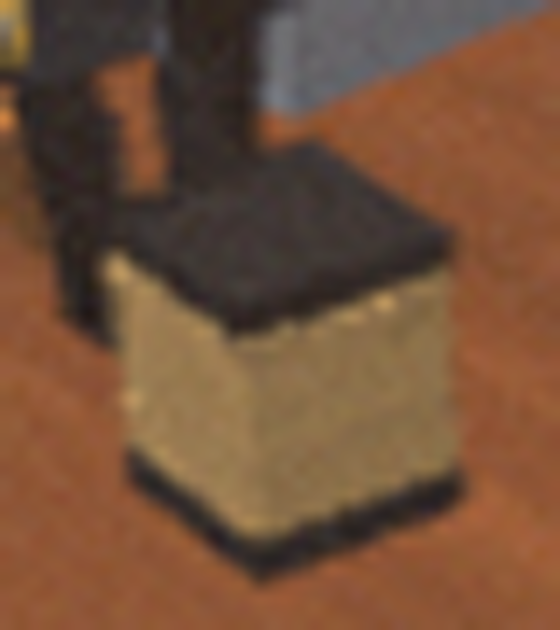

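Call:
{"method": "jog_arm", "body": {"moves": [[1,0.001,0.003,0.02,0.001,0.003,-0.005],[1,0.002,0.003,0.05,0.001,0.003,-0.005],[1,0.002,0.003,0.08,0.001,0.003,-0.005],[1,0.002,0.003,0.11,0.001,0.003,-0.005],[1,0.002,0.003,0.14,0.001,0.003,-0.005],[1,0.002,0.003,0.165,0.001,0.003,-0.005],[1,0.002,0.003,0.18,0.001,0.003,-0.005],[1,0.002,0.003,0.19,0.001,0.003,-0.005],[1,0.002,0.003,0.19,0.001,0.003,-0.005],[1,0.002,0.003,0.19,0.001,0.003,-0.005]]}}

```text
time_s: 27.97
tcp_pos: [0.4756, -0.1361, 0.0762]
ee_rot: [[-0.051, -0.999, 0.001], [-0.999, 0.051, -0.0], [0.0, -0.001, -1.0]]
wrist_force: [0.4, 0.0, -4.0]
gripper_width: 0.205
```

```bash
python3 - <<'E'
from h import *
st(); s=cap('scene','s16');crop(s,'s16c',235,110,315,190,9); plan([.4745,-.137,.054],-93)
E
```

```text
t 27.97 tcp [0.4756, -0.1361, 0.0762] yaw -92.92 j [2.9, 19.0, -28.7, 0.0, -42.2, -5.8] F [0.37, 0.04, -4.01] w 0.205
d [0.001, 0.0019, 0.0231] w [-0.0038, -0.0002, 0.0016] |d| 0.023
```

View pics/s16c.png

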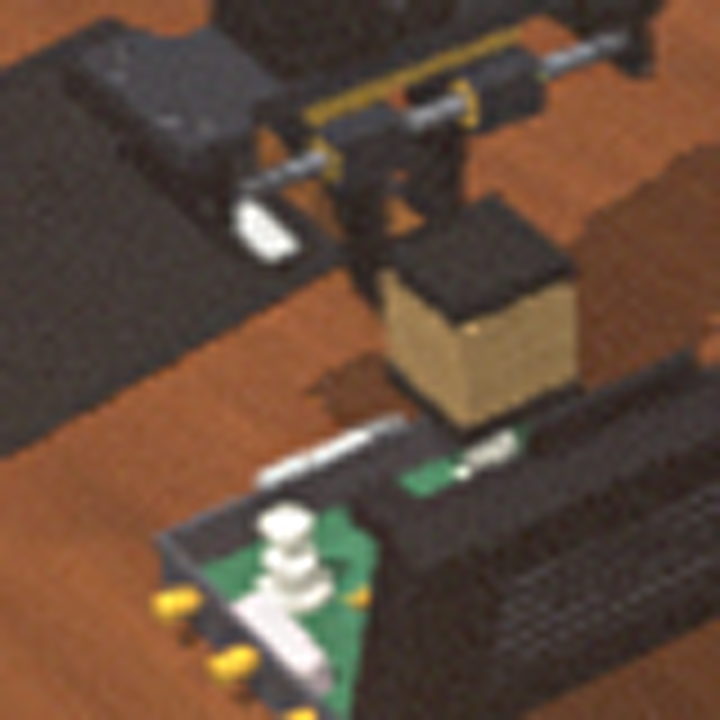

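Call:
{"method": "jog_arm", "body": {"moves": [[1,0.001,0.001,0.004,0,0,0],[1,0.001,0.001,0.008,0,0,0],[1,0.001,0.001,0.012,0,0,0],[1,0.001,0.001,0.015,0,0,0],[1,0.001,0.001,0.018,0,0,0],[1,0.001,0.001,0.02,0,0,0],[1,0.001,0.001,0.021,0,0,0],[1,0.001,0.001,0.021,0,0,0],[1,0.001,0.001,0.021,0,0,0],[1,0.001,0.001,0.021,0,0,0]]}}

```text
time_s: 28.85
tcp_pos: [0.4751, -0.1373, 0.0561]
ee_rot: [[-0.051, -0.999, 0.004], [-0.999, 0.051, -0.0], [-0.0, -0.004, -1.0]]
wrist_force: [-0.9, -0.4, -1.0]
gripper_width: 0.204
```

```bash
python3 - <<'E'
from h import *
st(); plan([.4745,-.137,.0524],-93)
E
```

```text
t 28.85 tcp [0.4751, -0.1373, 0.0561] yaw -92.92 j [2.7, 20.7, -30.0, 0.0, -39.0, -5.7] F [-0.93, -0.38, -0.96] w 0.204
d [-0.0003, 0.0006, 0.0037] w [-0.004, 0.0001, 0.0013] |d| 0.004
```

Call:
{"method": "jog_arm", "body": {"moves": [[1,0,0,0.001,-0.004,0,0],[1,0,0,0.002,-0.004,0,0],[1,0,0,0.003,-0.004,0,0],[1,0,0,0.0035,-0.004,0,0],[1,0,0,0.004,-0.004,0,0],[1,0,0,0.0045,-0.004,0,0],[1,0,0,0.005,-0.004,0,0],[1,0,0,0.005,-0.004,0,0],[1,0,0,0.005,-0.004,0,0],[1,0,0,0.005,-0.004,0,0]]}}

```text
time_s: 29.68
tcp_pos: [0.4754, -0.1379, 0.0523]
ee_rot: [[-0.05, -0.999, 0.001], [-0.999, 0.05, -0.001], [0.001, -0.001, -1.0]]
wrist_force: [-2.4, -1.7, 6.4]
gripper_width: 0.203
```

```bash
python3 - <<'E'
from h import *
st()
E
```

```text
t 29.68 tcp [0.4754, -0.1379, 0.0523] yaw -92.87 j [2.7, 21.2, -30.1, 0.1, -38.7, -5.6] F [-2.45, -1.72, 6.4] w 0.203
```

Call:
{"method": "jog_arm", "body": {"moves": [[1,0,0,-0.005,0,0,0],[1,0,0,-0.015,0,0,0],[1,0,0,-0.025,0,0,0],[1,0,0,-0.035,0,0,0],[1,-0.015,0,-0.035,0,0,0],[1,-0.03,0,-0.035,0,0,0],[1,-0.045,0,-0.035,0,0,0],[1,-0.06,0,-0.035,0,0,0],[1,-0.06,0,-0.035,0,0,0],[1,-0.06,0,-0.035,0,0,0]]}}

```text
time_s: 30.52
tcp_pos: [0.4779, -0.0769, 0.0857]
ee_rot: [[-0.05, -0.999, -0.001], [-0.999, 0.05, 0.0], [-0.0, 0.001, -1.0]]
wrist_force: [-0.1, 0.5, -3.1]
gripper_width: 0.204
```

```bash
python3 - <<'E'
from h import *
st(); s=cap('scene','s17');crop(s,'s17c',235,100,325,190,8); plan([.477,-.077,.056],-93)
E
```

```text
t 30.52 tcp [0.4779, -0.0769, 0.0857] yaw -92.86 j [10.1, 17.4, -29.5, -0.0, -43.2, -13.0] F [-0.08, 0.5, -3.07] w 0.204
d [-0.0003, 0.0008, 0.0297] w [0.001, 0.0001, 0.0018] |d| 0.03
```

View pics/s17c.png

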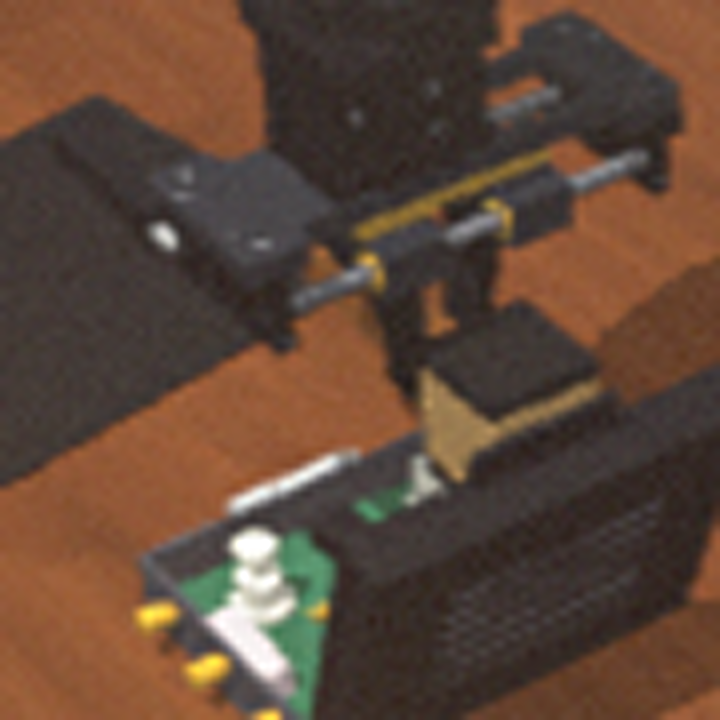

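Call:
{"method": "jog_arm", "body": {"moves": [[1,0,0.001,0.006,0,0,0],[1,0,0.001,0.012,0,0,0],[1,0,0.001,0.018,0,0,0],[1,0,0.001,0.022,0,0,0],[1,0,0.001,0.025,0,0,0],[1,0,0.001,0.028,0,0,0],[1,0,0.001,0.03,0,0,0],[1,0,0.001,0.032,0,0,0],[1,0,0.001,0.032,0,0,0],[1,0,0.001,0.032,0,0,0]]}}

```text
time_s: 31.4
tcp_pos: [0.4774, -0.0772, 0.054]
ee_rot: [[-0.051, -0.999, 0.001], [-0.999, 0.051, 0.0], [-0.001, -0.001, -1.0]]
wrist_force: [0.4, 0.5, -3.8]
gripper_width: 0.209
```

Call:
{"method": "jog_arm", "body": {"moves": [[1,0,0,0.0005,0,0,0],[1,0,0,0.001,0,0,0],[1,0,0,0.0015,0,0,0],[1,0,0,0.002,0,0,0],[1,0,0,0.002,0,0,0],[1,0,0,0.002,0,0,0],[1,0,0,0.002,0,0,0],[1,0,0,0.002,0,0,0],[1,0,0,0.002,0,0,0],[1,0,0,0.002,0,0,0]]}}

```text
time_s: 32.23
tcp_pos: [0.4776, -0.0773, 0.0524]
ee_rot: [[-0.051, -0.999, 0.001], [-0.999, 0.051, 0.0], [-0.0, -0.001, -1.0]]
wrist_force: [-0.9, -0.4, 3.7]
gripper_width: 0.204
```

```bash
python3 - <<'E'
from h import *
st()
E
```

```text
t 32.23 tcp [0.4776, -0.0773, 0.0524] yaw -92.92 j [10.1, 20.3, -31.6, -0.0, -38.1, -13.0] F [-0.91, -0.4, 3.72] w 0.204
```

Call:
{"method": "jog_arm", "body": {"moves": [[1,0,0,0.0005,0,0,0],[1,0,0,0.001,0,0,0],[1,0,0,0.0015,0,0,0],[1,0,0,0.0015,0,0,0],[1,0,0,0.0015,0,0,0],[1,0,0,0.0015,0,0,0],[1,0,0,0.0015,0,0,0],[1,0,0,0.0015,0,0,0],[1,0,0,0.0015,0,0,0],[1,0,0,0.0015,0,0,0]]}}

```text
time_s: 33.07
tcp_pos: [0.4776, -0.0777, 0.0514]
ee_rot: [[-0.05, -0.999, 0.001], [-0.999, 0.05, -0.0], [0.0, -0.001, -1.0]]
wrist_force: [-1.3, -2.8, 7.0]
gripper_width: 0.206
```

Call:
{"method": "jog_arm", "body": {"moves": [[1,0,0,-0.005,0,0,0],[1,0,0,-0.02,0,0,0],[1,0,0,-0.04,0,0,0],[1,0.01,0,-0.045,0,0,0],[1,0.03,-0.02,-0.045,0,0,0],[1,0.05,-0.04,-0.045,0,0,0],[1,0.06,-0.06,-0.045,0,0,0],[1,0.06,-0.08,-0.045,0,0,0],[1,0.06,-0.085,-0.045,0,0,0],[1,0.06,-0.085,-0.045,0,0,0]]}}

```text
time_s: 33.9
tcp_pos: [0.5591, -0.142, 0.0939]
ee_rot: [[-0.052, -0.999, -0.002], [-0.999, 0.052, 0.001], [-0.0, 0.002, -1.0]]
wrist_force: [0.0, -0.3, -3.1]
gripper_width: 0.203
```

```bash
python3 - <<'E'
from h import *
st(); s=cap('scene','s18');crop(s,'s18c',235,100,325,190,8); plan([.5625,-.133,.056],-93)
E
```

```text
t 33.9 tcp [0.5591, -0.142, 0.0939] yaw -92.99 j [1.8, 24.5, -16.0, -0.1, -49.6, -4.8] F [0.03, -0.26, -3.13] w 0.203
d [-0.0089, -0.0045, 0.0379] w [0.0038, 0.0006, 0.0004] |d| 0.039
```

View pics/s18c.png

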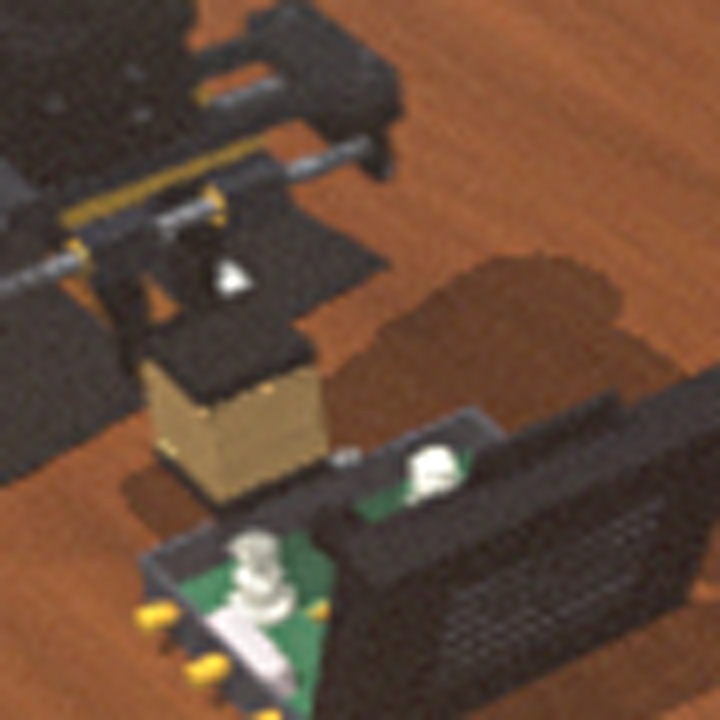

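Call:
{"method": "jog_arm", "body": {"moves": [[1,-0.005,-0.003,0,0.004,0,0],[1,-0.009,-0.005,0.006,0.004,0,0],[1,-0.009,-0.005,0.014,0.004,0,0],[1,-0.009,-0.005,0.022,0.004,0,0],[1,-0.009,-0.005,0.028,0.004,0,0],[1,-0.009,-0.005,0.032,0.004,0,0],[1,-0.009,-0.005,0.036,0.004,0,0],[1,-0.009,-0.005,0.04,0.004,0,0],[1,-0.009,-0.005,0.041,0.004,0,0],[1,-0.009,-0.005,0.041,0.004,0,0]]}}

```text
time_s: 34.78
tcp_pos: [0.5642, -0.133, 0.0544]
ee_rot: [[-0.051, -0.999, 0.004], [-0.999, 0.051, -0.0], [-0.0, -0.004, -1.0]]
wrist_force: [-1.0, 0.1, -4.4]
gripper_width: 0.202
```

Call:
{"method": "jog_arm", "body": {"moves": [[1,0,0,0.0005,0,0,0],[1,0,0,0.001,0,0,0],[1,0,0,0.0015,0,0,0],[1,0,0,0.002,0,0,0],[1,0,0,0.002,0,0,0],[1,0,0,0.002,0,0,0],[1,0,0,0.002,0,0,0],[1,0,0,0.002,0,0,0],[1,0,0,0.002,0,0,0],[1,0,0,0.002,0,0,0]]}}

```text
time_s: 35.62
tcp_pos: [0.5648, -0.133, 0.0527]
ee_rot: [[-0.051, -0.999, 0.005], [-0.999, 0.051, -0.0], [-0.0, -0.005, -1.0]]
wrist_force: [-0.8, -0.3, 0.2]
gripper_width: 0.205
```

Call:
{"method": "jog_arm", "body": {"moves": [[1,0,0,0.0005,-0.004,0,0],[1,0,0,0.001,-0.004,0,0],[1,0,0,0.0015,-0.004,0,0],[1,0,0,0.002,-0.004,0,0],[1,0,0,0.0025,-0.004,0,0],[1,0,0,0.0025,-0.004,0,0],[1,0,0,0.0025,-0.004,0,0],[1,0,0,0.0025,-0.004,0,0],[1,0,0,0.0025,-0.004,0,0],[1,0,0,0.0025,-0.004,0,0]]}}

```text
time_s: 36.45
tcp_pos: [0.5651, -0.1331, 0.0515]
ee_rot: [[-0.05, -0.999, 0.002], [-0.999, 0.05, -0.0], [0.0, -0.002, -1.0]]
wrist_force: [-1.7, -0.9, 7.5]
gripper_width: 0.209
```

Home, with about 11 N at the stop. I'll lift, back away over the mat and inspect.

Call:
{"method": "jog_arm", "body": {"moves": [[1,0,0,-0.005,0,0,0],[1,0,0,-0.02,0,0,0],[1,0,0,-0.05,0,0,0],[1,0.03,0,-0.08,0,0,0],[1,0.07,0,-0.1,0,0,0],[1,0.11,0,-0.1,0,0,0],[1,0.15,0,-0.1,0,0,0],[1,0.19,0,-0.1,0,0,0],[1,0.23,0,-0.1,0,0,0],[1,0.245,0,-0.1,0,0,0]]}}

```text
time_s: 37.28
tcp_pos: [0.5503, -0.3816, 0.148]
ee_rot: [[-0.055, -0.998, -0.002], [-0.998, 0.055, 0.001], [-0.001, 0.002, -1.0]]
wrist_force: [0.6, 0.1, -3.9]
gripper_width: 0.206
```

```bash
python3 - <<'E'
from h import *
st(); s=cap('scene','s19');c=cap('top','t19'); crop(s,'s19c',200,60,340,200,5); crop(c,'t19c',345,140,555,260,3)
crop(c,'t19d',360,165,430,240,8); plan([.57,-.385,.03],-93)
E
```

```text
t 37.28 tcp [0.5503, -0.3816, 0.148] yaw -93.17 j [-20.9, 29.5, 1.6, 0.0, -62.2, 17.8] F [0.6, 0.06, -3.89] w 0.206
d [0.0042, -0.0202, 0.1175] w [0.003, 0.0018, -0.0035] |d| 0.119
```

View pics/s19c.png

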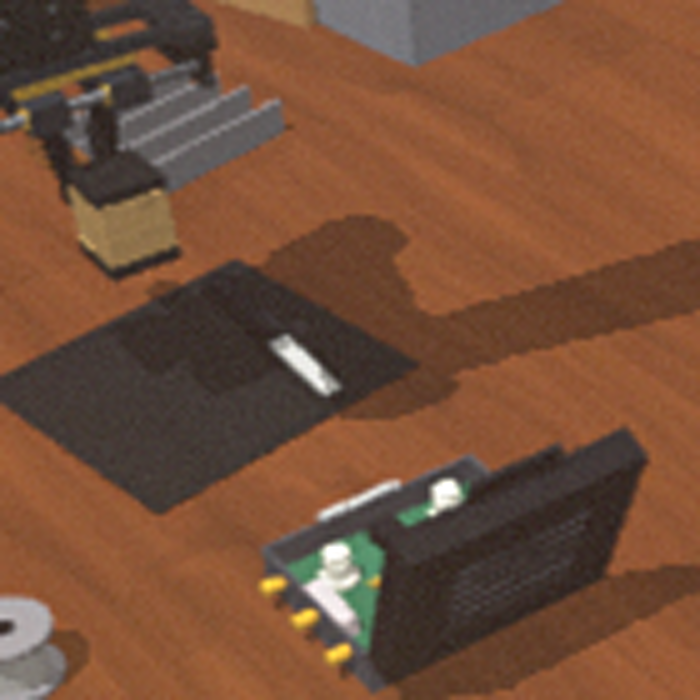

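View pics/t19d.png

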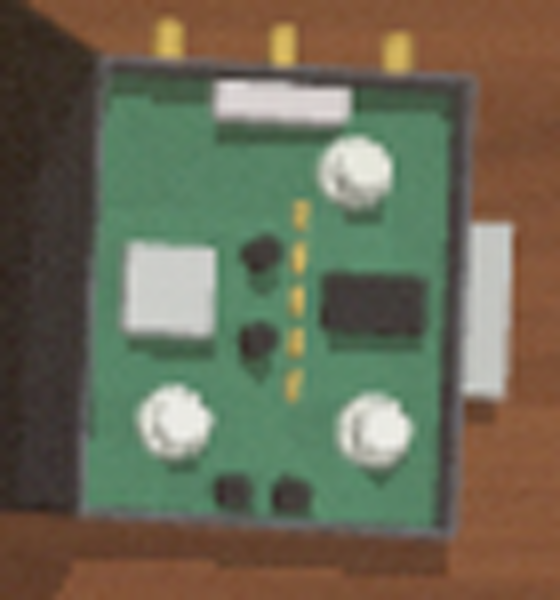

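View pics/t19c.png

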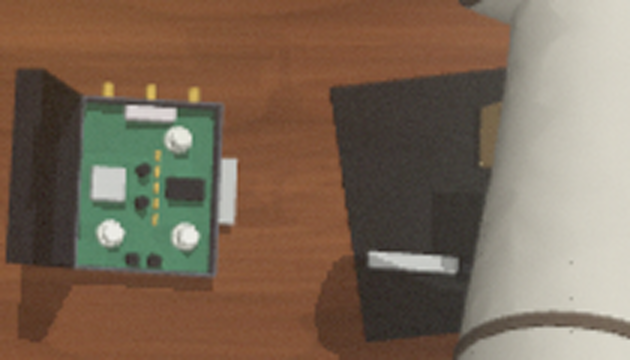

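Call:
{"method": "jog_arm", "body": {"moves": [[1,0,-0.005,0.01,0.003,0.002,0],[1,0.002,-0.015,0.03,0.003,0.002,0],[1,0.004,-0.02,0.05,0.003,0.002,0],[1,0.004,-0.02,0.07,0.003,0.002,0],[1,0.004,-0.02,0.09,0.003,0.002,0],[1,0.004,-0.02,0.105,0.003,0.002,0],[1,0.004,-0.02,0.115,0.003,0.002,0],[1,0.004,-0.02,0.12,0.003,0.002,0],[1,0.004,-0.02,0.122,0.003,0.002,0],[1,0.004,-0.02,0.122,0.003,0.002,0]]}}

```text
time_s: 38.22
tcp_pos: [0.5721, -0.382, 0.028]
ee_rot: [[-0.05, -0.999, 0.003], [-0.999, 0.05, -0.002], [0.002, -0.003, -1.0]]
wrist_force: [0.1, -0.4, -3.5]
gripper_width: 0.201
```

```bash
python3 - <<'E'
from h import *
st(); plan([.572,-.385,.022],-93)
E
```

```text
t 38.22 tcp [0.5721, -0.382, 0.028] yaw -92.87 j [-20.3, 37.8, -2.5, 0.1, -49.5, 17.4] F [0.11, -0.37, -3.52] w 0.201
d [0.003, -0.0, 0.006] w [-0.0029, -0.0019, 0.0023] |d| 0.007
```

Call:
{"method": "jog_arm", "body": {"moves": [[1,0,0,0.001,-0.003,-0.002,0],[1,0,0,0.003,-0.003,-0.002,0],[1,0,0,0.004,-0.003,-0.002,0],[1,0,0,0.005,-0.003,-0.002,0],[1,0,0,0.0055,-0.003,-0.002,0],[1,0,0,0.006,-0.003,-0.002,0],[1,0,0,0.006,-0.003,-0.002,0],[1,0,0,0.006,-0.003,-0.002,0],[1,0,0,0.006,-0.003,-0.002,0],[1,0,0,0.006,-0.003,-0.002,0]]}}

```text
time_s: 39.05
tcp_pos: [0.5717, -0.3826, 0.0221]
ee_rot: [[-0.051, -0.999, -0.0], [-0.999, 0.051, 0.0], [-0.0, 0.0, -1.0]]
wrist_force: [-0.2, -0.6, -3.6]
gripper_width: 0.203
```

Call:
{"method": "jog_arm", "body": {"moves": [[1,0,0,0.0005,0,0,0],[1,0,0,0.001,0,0,0],[-1,0,0,0.001,0,0,0],[-1,0,0,0.001,0,0,0],[-1,0,0,0.001,0,0,0],[-1,0,0,0.001,0,0,0],[-1,0,0,0.001,0,0,0],[-1,0,0,0.001,0,0,0],[-1,0,0,0.001,0,0,0],[-1,0,0,0.001,0,0,0]]}}

```text
time_s: 39.88
tcp_pos: [0.5717, -0.3826, 0.0211]
ee_rot: [[-0.051, -0.999, -0.0], [-0.999, 0.051, 0.0], [-0.0, 0.0, -1.0]]
wrist_force: [-0.1, -0.1, 0.3]
gripper_width: 0.727
```

Call:
{"method": "jog_arm", "body": {"moves": [[-1,0,0,0,0,0,0],[-1,0,0,0,0,0,0],[-1,0,0,-0.01,0,0,0],[-1,0,0,-0.04,0,0,0],[-1,0,0,-0.08,0,0,0],[-1,0,0,-0.12,0,0,0],[-1,0,0,-0.16,0,0,0],[-1,0,0,-0.2,0,0,0],[-1,0,0,-0.22,0,0,0],[-1,0,0,-0.22,0,0,0]]}}

```text
time_s: 40.72
tcp_pos: [0.574, -0.3843, 0.2499]
ee_rot: [[-0.05, -0.999, 0.012], [-0.999, 0.05, -0.007], [0.006, -0.013, -1.0]]
wrist_force: [0.5, 0.1, 0.9]
gripper_width: 0.998
```

```bash
python3 - <<'E'
from h import *
st(); s=cap('scene','s20');c=cap('top','t20'); crop(s,'s20c',180,60,340,200,5); plan([.52,-.05,.30],-93); plan([.525,.16,.28],-93)
E
```

```text
t 40.72 tcp [0.574, -0.3843, 0.2499] yaw -92.89 j [-20.4, 27.3, 12.7, 0.1, -74.6, 17.4] F [0.47, 0.1, 0.93] w 0.998
d [-0.3294, 0.0686, -0.0575] w [-0.0027, -0.0003, 0.0012] |d| 0.341
d [-0.5394, 0.0744, -0.0375] w [-0.0027, -0.0003, 0.0012] |d| 0.546
```

View pics/s20c.png

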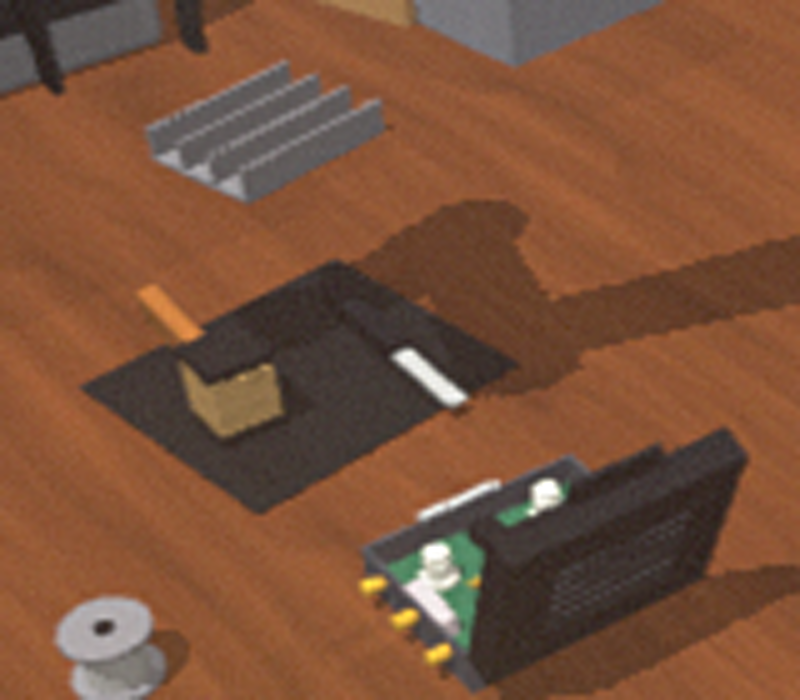

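Call:
{"method": "jog_arm", "body": {"moves": [[1,-0.04,0.008,-0.02,0,0,0],[1,-0.08,0.016,-0.03,0,0,0],[1,-0.12,0.024,-0.04,0,0,0],[1,-0.16,0.032,-0.04,0,0,0],[1,-0.2,0.04,-0.04,0,0,0],[1,-0.24,0.048,-0.04,0,0,0],[1,-0.28,0.056,-0.04,0,0,0],[1,-0.32,0.064,-0.04,0,0,0],[1,-0.36,0.07,-0.04,0,0,0],[1,-0.4,0.074,-0.04,0,0,0]]}}

```text
time_s: 41.65
tcp_pos: [0.5163, 0.0222, 0.2796]
ee_rot: [[-0.051, -0.999, -0.004], [-0.999, 0.051, -0.001], [0.001, 0.003, -1.0]]
wrist_force: [-0.1, 0.1, 0.4]
gripper_width: 0.325
```

Call:
{"method": "jog_arm", "body": {"moves": [[1,-0.03,0,0,0,0,0],[1,-0.06,0,0,0,0,0],[1,-0.09,0,0,0,0,0],[1,-0.11,0,0,0,0,0],[1,-0.125,0,0,0,0,0],[1,-0.125,0,0,0,0,0],[1,-0.125,0,0,0,0,0],[1,-0.125,0,0,0,0,0],[1,-0.125,0,0,0,0,0],[1,-0.125,0,0,0,0,0]]}}

```text
time_s: 42.48
tcp_pos: [0.5245, 0.1444, 0.2811]
ee_rot: [[-0.052, -0.999, -0.0], [-0.999, 0.052, -0.0], [0.0, 0.0, -1.0]]
wrist_force: [-0.3, 0.5, 0.5]
gripper_width: 0.008
```

```bash
python3 - <<'E'
from h import *
st(); s=cap('scene','s21');c=cap('top','t21'); plan([.525,.13,.135],-93)
E
```

```text
t 42.48 tcp [0.5245, 0.1444, 0.2811] yaw -93.01 j [32.5, 12.0, -5.3, -0.0, -72.7, -35.5] F [-0.29, 0.46, 0.45] w 0.008
d [0.0147, -0.0011, 0.1462] w [-0.0, 0.0002, 0.0001] |d| 0.147
```

View pics/s21.png

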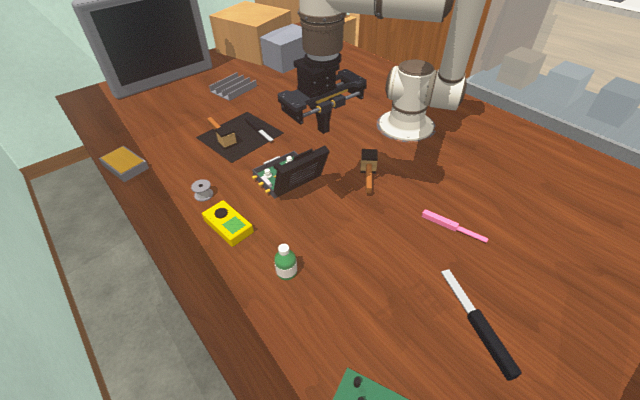

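Call:
{"method": "jog_arm", "body": {"moves": [[1,0,0,0.03,0,0,0],[1,0,0,0.06,0,0,0],[1,0,0,0.09,0,0,0],[1,0,0,0.12,0,0,0],[1,0,0,0.14,0,0,0],[1,0,0,0.146,0,0,0],[1,0,0,0.146,0,0,0],[1,0.01,0,0.146,0,0,0],[1,0.03,0,0.146,0,0,0],[1,0.04,0,0.146,0,0,0]]}}

```text
time_s: 43.42
tcp_pos: [0.5233, 0.1044, 0.137]
ee_rot: [[-0.051, -0.999, 0.003], [-0.999, 0.051, 0.001], [-0.001, -0.003, -1.0]]
wrist_force: [-0.2, -0.3, 0.9]
gripper_width: 0.006
```

```bash
python3 - <<'E'
from h import *
st(); s=cap('scene','s22');crop(s,'s22c',220,70,360,200,5)
E
```

```text
t 43.42 tcp [0.5233, 0.1044, 0.137] yaw -92.94 j [28.7, 17.8, -19.5, 0.0, -52.6, -31.7] F [-0.18, -0.28, 0.91] w 0.006
```

View pics/s22c.png

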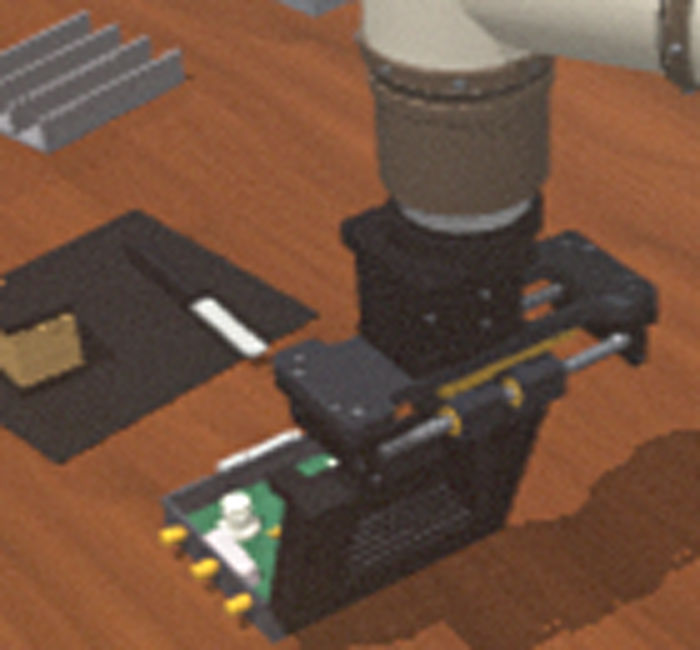

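Call:
{"method": "jog_arm", "body": {"moves": [[1,0.012,0,0,0,0,0],[1,0.024,0,-0.001,0,0,0],[1,0.034,0,-0.003,0,0,0],[1,0.042,0,-0.005,0,0,0],[1,0.05,0,-0.007,0,0,0],[1,0.058,0,-0.009,0,0,0],[1,0.066,0,-0.01,0,0,0],[1,0.074,0,-0.011,0,0,0],[1,0.082,0,-0.012,0,0,0],[1,0.082,0,-0.012,0,0,0]]}}

```text
time_s: 44.3
tcp_pos: [0.5176, 0.022, 0.1468]
ee_rot: [[-0.052, -0.999, -0.002], [-0.999, 0.052, -0.001], [0.001, 0.002, -1.0]]
wrist_force: [-0.5, 0.1, 0.1]
gripper_width: 0.004
```

```bash
python3 - <<'E'
from h import *
st(); s=cap('scene','s23');crop(s,'s23c',220,70,360,200,5)
E
```

```text
t 44.3 tcp [0.5176, 0.022, 0.1468] yaw -93.01 j [20.4, 15.8, -20.6, -0.0, -53.6, -23.4] F [-0.52, 0.06, 0.12] w 0.004
```

View pics/s23c.png

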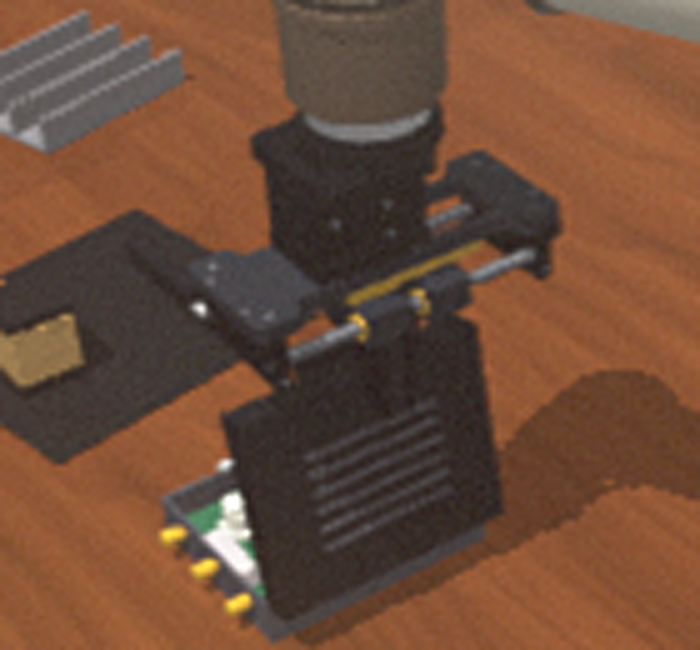

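Call:
{"method": "jog_arm", "body": {"moves": [[1,0.008,0,0,0,0,0],[1,0.016,0,0,0,0,0],[1,0.024,0,0.001,0,0,0],[1,0.032,0,0.003,0,0,0],[1,0.04,0,0.005,0,0,0],[1,0.048,0,0.008,0,0,0],[1,0.056,0,0.012,0,0,0],[1,0.064,0,0.016,0,0,0],[1,0.071,0,0.021,0,0,0],[1,0.078,0,0.026,0,0,0]]}}

```text
time_s: 45.18
tcp_pos: [0.5143, -0.0551, 0.1206]
ee_rot: [[-0.051, -0.999, -0.0], [-0.999, 0.051, -0.0], [0.0, 0.0, -1.0]]
wrist_force: [-0.2, 1.2, 0.2]
gripper_width: 0.003
```

```bash
python3 - <<'E'
from h import *
st(); s=cap('scene','s24');crop(s,'s24c',220,70,360,200,5)
E
```

```text
t 45.18 tcp [0.5143, -0.0551, 0.1206] yaw -92.93 j [11.9, 17.5, -22.7, -0.0, -49.8, -14.8] F [-0.15, 1.25, 0.21] w 0.003
```

View pics/s24c.png

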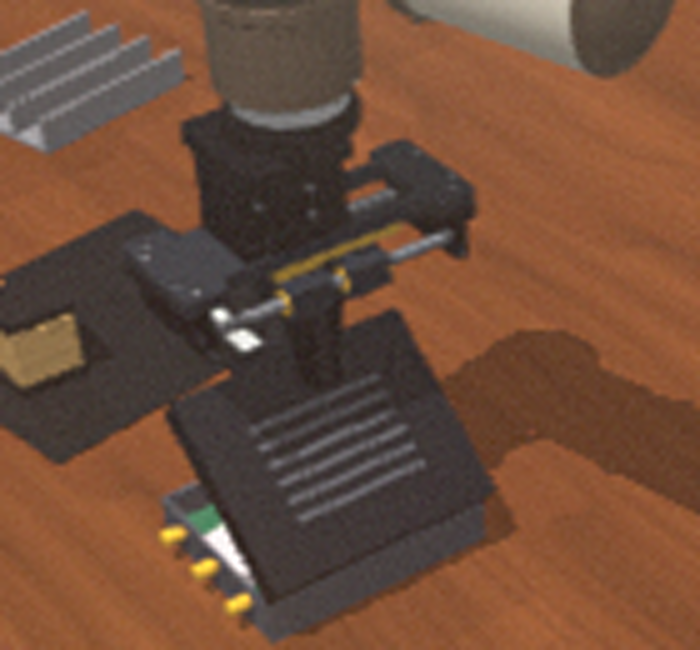

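Call:
{"method": "jog_arm", "body": {"moves": [[1,0.006,0,0.005,0,0,0],[1,0.012,0,0.011,0,0,0],[1,0.018,0,0.018,0,0,0],[1,0.023,0,0.025,0,0,0],[1,0.028,0,0.032,0,0,0],[1,0.032,0,0.04,0,0,0],[1,0.035,0,0.047,0,0,0],[1,0.038,0,0.054,0,0,0],[1,0.04,0,0.06,0,0,0],[1,0.041,0,0.063,0,0,0]]}}

```text
time_s: 46.07
tcp_pos: [0.5118, -0.0955, 0.0569]
ee_rot: [[-0.051, -0.999, -0.002], [-0.999, 0.051, -0.0], [0.0, 0.002, -1.0]]
wrist_force: [-0.8, 0.1, -0.5]
gripper_width: 0.004
```

Call:
{"method": "jog_arm", "body": {"moves": [[1,0,0,0.001,0,0,0],[1,0,0,0.002,0,0,0],[1,0,0,0.003,0,0,0],[1,0,0,0.004,0,0,0],[1,0,0,0.004,0,0,0],[1,0,0,0.004,0,0,0],[1,0,0,0.004,0,0,0],[1,0,0,0.004,0,0,0],[1,0,0,0.004,0,0,0],[1,0,0,0.004,0,0,0]]}}

```text
time_s: 46.9
tcp_pos: [0.5123, -0.0952, 0.0553]
ee_rot: [[-0.05, -0.999, 0.0], [-0.999, 0.05, -0.0], [0.0, -0.0, -1.0]]
wrist_force: [-1.9, 0.3, 7.1]
gripper_width: 0.006
```

```bash
python3 - <<'E'
from h import *
st()
E
```

```text
t 46.9 tcp [0.5123, -0.0952, 0.0553] yaw -92.89 j [7.3, 22.9, -26.2, 0.0, -40.8, -10.2] F [-1.9, 0.33, 7.06] w 0.006
```

Fully shut: the fingertip is at 55 mm with a 7 N reaction. I'll lift away, move aside and inspect.

Call:
{"method": "jog_arm", "body": {"moves": [[1,0,0,-0.01,0,0,0],[1,0,0,-0.04,0,0,0],[1,0,0,-0.08,0,0,0],[1,0,0,-0.12,0,0,0],[1,0,0,-0.16,0,0,0],[1,-0.04,0,-0.18,0,0,0],[1,-0.08,0,-0.18,0,0,0],[1,-0.12,0,-0.18,0,0,0],[1,-0.16,0,-0.18,0,0,0],[1,-0.2,0,-0.18,0,0,0]]}}

```text
time_s: 47.73
tcp_pos: [0.5222, 0.1065, 0.2354]
ee_rot: [[-0.051, -0.999, 0.002], [-0.999, 0.051, 0.001], [-0.001, -0.002, -1.0]]
wrist_force: [0.6, 0.0, -0.4]
gripper_width: 0.006
```

Call:
{"method": "jog_arm", "body": {"moves": [[1,-0.04,0,0,0,0,0],[1,-0.08,0,0,0,0,0],[1,-0.12,0,0,0,0,0],[1,-0.16,0,0,0,0,0],[1,-0.2,0,0,0,0,0],[1,-0.2,0,0,0,0,0],[1,-0.2,0,0,0,0,0],[1,-0.2,0,0,0,0,0],[1,-0.2,0,0,0,0,0],[1,-0.2,0,0,0,0,0]]}}

```text
time_s: 48.57
tcp_pos: [0.5328, 0.3031, 0.2347]
ee_rot: [[-0.052, -0.999, 0.0], [-0.999, 0.052, 0.0], [-0.0, -0.0, -1.0]]
wrist_force: [0.1, 1.2, -0.8]
gripper_width: 0.001
```

```bash
python3 - <<'E'
from h import *
st(); s=cap('scene','s25');c=cap('top','t25');crop(s,'s25c',180,80,340,230,5); crop(c,'t25c',340,90,560,260,3)
E
```

```text
t 48.57 tcp [0.5328, 0.3031, 0.2347] yaw -93.0 j [44.7, 20.4, -0.3, -0.0, -69.3, -47.7] F [0.07, 1.17, -0.76] w 0.001
```

View pics/s25c.png

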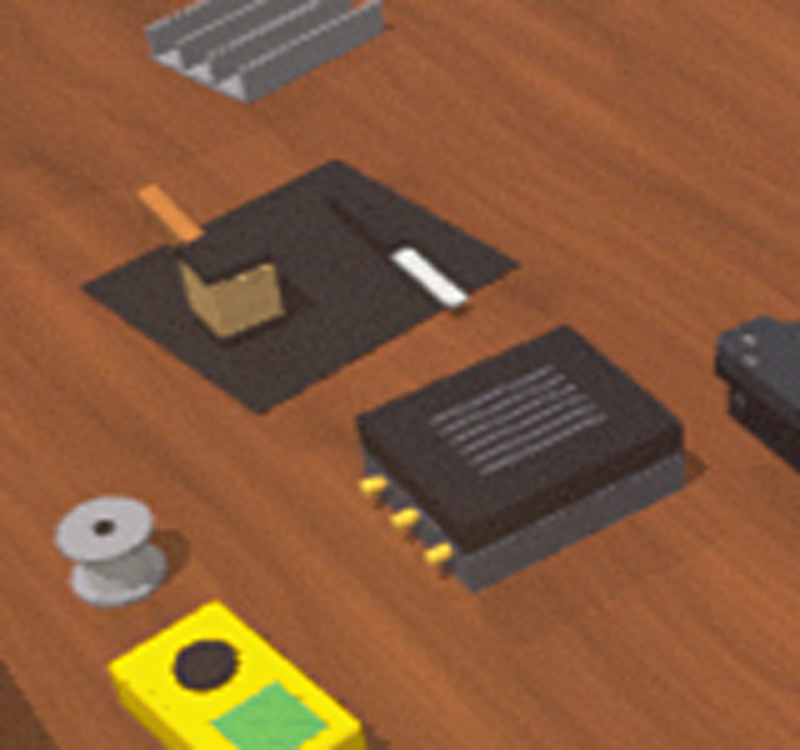

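View pics/t25c.png

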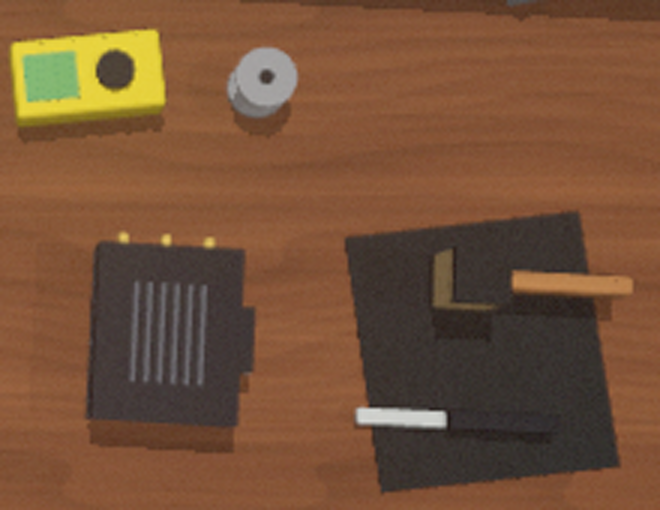

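The cover is shut. The mallet stands on its head with the head at about (475,280) in the top crop. The blade lies flat, with its blade–handle junction at (447,420). Both are inside the mat outline, and the bystanders have not moved. Handing in.

```bash
python3 - <<'E'
from h import *
print(finish_job()); st()
E
```

```text
the job is handed in; nothing more can be done
None
the job is handed in; nothing more can be done
```

The job is done and handed in at about 49 s of the 200 s limit; no verdict was reported.

**Cover:** I levered it up with the blade under the tab and swung it to about 1.9 rad. At the end I pushed it shut with the closed fingers. The last press left the fingertips at the shut height of 55 mm with a 7 N reaction.

**Rivets:** Three were present (1, 2 and 3; there was no rivet 4). I pressed each with the mallet to its stop, at about 10 to 11 N and the expected home height. The pictures before shutting the cover showed them upright and home; I could not see them after that.

**Final pictures:**
- The cover looks shut.
- The mallet stands on its head on the mat.
- The pry tool lies flat on the mat. Its origin and grip are well inside the outline; only the steel tip hangs slightly over the edge.
- The spool and meter had not visibly moved. The bottle was last seen in place just before I shut the cover, and the arm did not go near it afterwards.

**What went wrong:** On the first blade grasp I lifted before the fingers had closed. The blade was not disturbed, and the second grasp held. No other check failed or disagreed beyond the 2–3 mm differences between the two cameras.

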